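# Tip the fruit from the scoop tray into the produce box

### The job

Pick up the white scoop tray by its wooden handle, carry the apple, lemon and garlic on it over to the wooden box on the left, and tip the tray with its lip low over the box so that all three go gently into the box and none of them sticks up above its rim. Then set the empty tray down flat on the worktop and let go, leaving the box and the other things where they stand.

Things in the scene. Friction and masses are not known exactly. Their poses are not given: they have to be found in the camera images.
- tray: White scoop tray, 190 x 160 mm, floor 5 mm, walls 34 mm high on three sides; the fourth side is a pouring lip only 3 mm above the floor. Origin under its middle, +x to the lip, -x to the handle, z up. 0.25 kg empty, 0.5 loaded; pieces leave over the lip when tipped 25 to 50 degrees (rarely 55). Starts on the worktop at the right, lip roughly towards the robot, the three pieces on it.
- tray_handle (a point): Middle of the wooden handle bar at the end opposite the lip: level, 118 mm long across the tray, 26 mm thick along its x, 28 mm high; 76 mm above the tray's underside, 100 mm behind its middle (5 mm outside the end wall), on two steel posts 108 mm apart. Pinch it firmly (40 N or more) across the 26 mm from above. Axes as the tray's.
- tray_lip (a point): Middle of the top edge of the tray's pouring lip: 95 mm in front of the tray's middle, 8 mm above its underside. Axes as the tray's.
- crate: Open wooden produce box with slatted long sides, outside 170 mm (its x) by 210 mm (its y) and 88 mm high, walls and floor 8 mm, inside 154 x 194 x 80 mm deep. Origin under its middle, z up; its rim is 88 mm above the origin. Loose, 0.95 kg, stands on the worktop to the left.
- apple_mid (a point): Middle of the red apple, 69 x 70 mm and 65 mm high, 0.14 kg, loose on the tray.
- lemon_mid (a point): Middle of the yellow lemon, 71 mm long and 52 mm thick, 0.09 kg, loose on the tray.
- garlic_mid (a point): Middle of the pale garlic bulb, 56 mm across and 56 mm high with its tip, 0.03 kg, loose on the tray.
- mug: White mug, 82 x 112 mm, 94 mm high, bystander at the back left. Origin in the middle of its underside.
- spice_jar: Spice jar with yellow cap, 42 mm across, 96 mm high, bystander at the back left. Origin in the middle of its underside.
- tin: Food tin, 75 mm across, 58 mm high, bystander at the back, left of the tea caddy. Origin in the middle of its underside.
- jar: Glass jar with red lid, 60 mm across, 86 mm high, bystander at the back, left of the dish rack. Origin in the middle of its underside.
- fork: Steel fork, 193 mm long, lying at the left, bystander. Origin in the middle of its underside.
- dish_rack: Fixed wire dish rack of upright plates between tray and box, 260 (x) x 350 mm (y), rim 120 mm, plates up to 220 mm above the worktop. Origin under its middle. Also fixed: an oven with a bread basket on it, 390 mm high, behind and left of the box (x over 0.52, y over 0.47), and a wall shelf behind the tray (x over 0.59, y under -0.08, underside 0.52 above the worktop).
- apple: The apple itself, origin in the middle of its underside as it stood at the start (it turns with it).
- lemon: The lemon itself, origin in the middle of its underside as it stood at the start (it turns with it).
- garlic: The garlic itself, origin in the middle of its underside as it stood at the start (it turns with it).
Not all that is in view belongs to the job. What is shaped like the garlic but turquoise is not meant.

How it is judged:
On the way, in this order (a step that is already met when the one before it is completed fails the run):
1. the tray is lifted at least 60 mm off the worktop with all three pieces still on it (height (world z) of tray above 0.06 m and angle between tray's own z axis and vertical below 0.3 rad and x of apple_mid in the frame of tray between -0.1 and 0.1 m and y of apple_mid in the frame of tray between -0.08 and 0.08 m and z of apple_mid in the frame of tray between 0.015 and 0.06 m and x of lemon_mid in the frame of tray between -0.1 and 0.1 m and y of lemon_mid in the frame of tray between -0.08 and 0.08 m and z of lemon_mid in the frame of tray between 0.015 and 0.06 m and x of garlic_mid in the frame of tray between -0.1 and 0.1 m and y of garlic_mid in the frame of tray between -0.08 and 0.08 m and z of garlic_mid in the frame of tray between 0.015 and 0.06 m), for 0.2 s.
2. the tray is tipped more than 20 degrees with its lip over the box (within 130 mm of the box's middle, seen from above) and no more than 120 mm above the rim (angle between tray's own z axis and vertical above 0.35 rad and horizontal distance between tray_lip and crate below 0.13 m and height (world z) of tray_lip below 0.208 m).
3. all three pieces are in the box while the tray is still held up off the worktop (height (world z) of tray_lip above 0.03 m and height (world z) of tray_handle above 0.11 m and x of apple_mid in the frame of crate between -0.079 and 0.079 m and y of apple_mid in the frame of crate between -0.099 and 0.099 m and z of apple_mid in the frame of crate between 0.02 and 0.12 m and x of lemon_mid in the frame of crate between -0.079 and 0.079 m and y of lemon_mid in the frame of crate between -0.099 and 0.099 m and z of lemon_mid in the frame of crate between 0.02 and 0.12 m and x of garlic_mid in the frame of crate between -0.079 and 0.079 m and y of garlic_mid in the frame of crate between -0.099 and 0.099 m and z of garlic_mid in the frame of crate between 0.02 and 0.12 m), for 0.1 s.
At the end, for the whole second after the job is handed in: Apple, lemon and garlic at rest in the wooden box, none above its rim (middles at most 56, 63, 61 mm above the box's underside); the box flat and not shifted over 40 mm; the empty tray flat on the worktop (within 12 mm and 4.5 degrees), at rest and let go; bystanders within 40 mm (x of apple_mid in the frame of crate between -0.079 and 0.079 m and y of apple_mid in the frame of crate between -0.099 and 0.099 m and z of apple_mid in the frame of crate between 0.02 and 0.056 m and x of lemon_mid in the frame of crate between -0.079 and 0.079 m and y of lemon_mid in the frame of crate between -0.099 and 0.099 m and z of lemon_mid in the frame of crate between 0.02 and 0.063 m and x of garlic_mid in the frame of crate between -0.079 and 0.079 m and y of garlic_mid in the frame of crate between -0.099 and 0.099 m and z of garlic_mid in the frame of crate between 0.02 and 0.061 m and linear speed of each of apple, lemon, garlic below 0.05 m/s and height (world z) of tray between -0.01 and 0.012 m and angle between tray's own z axis and vertical below 0.08 rad and linear speed of tray below 0.03 m/s and angle between crate's own z axis and vertical below 0.05 rad); the robot touches nothing.
It fails at once if the box is shifted more than 40 mm (distance of crate from where it was at the start of the episode above 0.04 m).
It fails at once if the apple, lemon or garlic falls hard (faster than 2 m/s, a free fall of 20 cm) (linear speed of any of apple, lemon, garlic above 2 m/s).
It fails at once if the mug, spice jar, tin, jar or fork standing by is shifted more than 40 mm (distance of any of mug, spice_jar, tin, jar, fork from where it was at the start of the episode above 0.04 m).
It also fails if it takes over 70 s, if anything falls off the work surface, if the arm or the gripper's body presses on something with over 40 N, if the wrist force passes 120 N, or if a joint passes its speed limit or range.

### The arm

A 7-joint arm with a two-finger parallel gripper is mounted at the origin on a cart in front of the work surface, level with it; the furniture and walls round the work are solid. World frame = base frame: x ahead of the robot, y to its left, z up, the work surface at z = 0. Lengths are in m, angles in rad, forces in N, time in s.
With the tool pointing down it reaches from about 0.4 to 0.9 m from the base axis. Payload 5.5 kg.
Tool frame: the origin (TCP) lies at the very end of the fingers, on their centre line; the grasp point (between the pads) lies 19 mm behind it (manip.grasp_offset is the distance from the TCP to the grasp point, in m); z points along the fingers, y is the direction in which the jaws open and shut (so a half turn about z gives the same grasp; the last joint's range is limited). The gripper opens to 92 mm and grips with 3 to 60 N. Pads are 19 mm wide; open, the fingers measure 130 mm over their backs; the gripper's body (75 mm by 190 mm) begins 47 mm behind the grasp point.
Start: joints at [1.513, 0.501, -0.427, 1.55, 0.221, 1.138, -0.21], TCP at [0.205, -0.617, 0.201] pointing down, gripper open.
Joint ranges: [-2.88, 2.88], [-0.31, 2.03], [-1.54, 1.56], [0.2, 2.42], [-1.41, 4.55], [0.19, 2.02], [-2.57, 2.57]. Speed limits (rad/s): [2.57, 2.57, 3.14, 3.14, 3.14, 3.14, 3.14].

### API

Orientations are given as a unit quaternion [w, x, y, z].
In Python, from station import manip gives the robot as it stands.
- The arm moves only by the shell command python3 -m crank 'ROWS' [FORCE]. ROWS is JSON, a list of rows, each a list of 3 entries, a list of its own where there are three numbers: the turn, a rotation vector about the tool's x, y, z in degrees, then the shift along the tool's x, y, z in mm, then the closure in counts, from 0 (fully open) to 255 (shut). A call has exactly 8 rows; each row is the pose to reach, as a shift and turn from the pose commanded when the call began, along the tool's axes at that moment; what a row does not reach only later rows make up. A row lasts 1/12 s, in which the tool goes at most 41.7 mm and 7.16 degrees, less where a joint would pass 70% of its speed; a pose out of reach is approached as far as the arm can. A call with a gripper value outside its range is refused whole. The fingers move at their own pace and stop on an object; FORCE is the grip in N (left out, the last holds). Time passes only in rows, so rows that repeat a pose let the fingers close, or fill a call up. It gives the time, the measured TCP pose, the force and the opening at its end, in the units of the state.
- manip.state(): the state, without advancing time (a new reading comes with each control period).
- manip.grab_frame(name): name is "side" or "top" or "wrist"; returns the picture (420x560x3 uint8, blue, green, red); there is no depth.
- manip.camera_info(name): a dict with "camera_matrix" (3x3 intrinsics, pixels), "T" (4x4, takes a point from camera to world coordinates); the wrist camera has in their place "mount" (4x4, takes a point from camera to tool coordinates, whose origin is the TCP and whose axes are the flange's). Camera axes: x right, y down, z forward; pixel columns grow to the right and rows downward; lengths in m; the calibration is good to about 2 mm. A picture is of the moment at which its call begins: read the wrist's pose just before it. camera_info takes no time and is no camera call.
- manip.close_job(): hands the job in, once; it reports no verdict.
Trained networks look in the newest picture that a camera, given by its name, has taken for a name from the list of things; names that differ only in an ending like _2 or _b are one class to them, and where a whole thing is asked for, a point or a joint stands for the part that bears it (a point fixed in the world has none). Each returns a list of dicts, best first, with "p" (0 to 1); they miss things now and then, are a little off and sometimes report something else, mostly with a low value. They report only what shows in the picture. A call takes as long as a camera call. They do not tell look-alikes from the thing itself.
- manip.silhouettes(camera, query): "pixels" (420x560 bool, what is visible of it) and "uv" ([column, row] in pixels, amid what is visible of it).
The state is a dict: "time_s": time; "qpos": joint angles; "dq": joint speeds; "tau": joint torques, N m; "tcp_pos": TCP position; "ee_rot": TCP orientation; "wrist_force": force on the tool from outside, world axes, zero at the start; "moment": the same for the moment, N m; "width": opening from 0.0 (shut) to 1.0 (fully open).
Only numpy, scipy, OpenCV 4.12 (cv2) and the standard library are available. Lean on these libraries where they do the work, as an engineer would, in place of code of your own. Each camera call takes 0.05 s, during which the arm holds its last target. There are 200 camera calls.

## Working session

There is one attempt and no reset: what is moved stays moved. The work goes in short steps, Python scripts to look and compute and a shell command to move; the robot and the scene stay as the last step left them, time stands still between calls to the robot, and variables do not carry over. Pictures are saved under pics/ and viewed, about 8 in all and at most 12, crops included, and the job is handed in when it is done.

```bash
ls; mkdir -p pics
python3 - <<'E'
from station import manip
import cv2,numpy as np
s=manip.state();print({k:np.round(v,3) for k,v in s.items()})
a=manip.grab_frame("side");b=manip.grab_frame("top")
cv2.imwrite("pics/side.png",a);cv2.imwrite("pics/top.png",b)
for c in("side","top","wrist"):
    i=manip.camera_info(c);print(c,{k:np.round(v,4).tolist() if not isinstance(v,str) else v for k,v in i.items()})
for q in("tray","tray_handle","tray_lip","crate","apple_mid","lemon_mid","garlic_mid","dish_rack","fork","mug","jar","tin"):
    for c in("side","top"):
        print(q,c,[(round(float(d["p"]),2),np.round(d["uv"]).tolist(),int(d["pixels"].sum())) for d in manip.silhouettes(c,q)[:3]])
E
```

```text
pics
{'time_s': np.float64(0.0), 'qpos': array([ 1.513,  0.502, -0.427,  1.551,  0.221,  1.138, -0.21 ]), 'dq': array([ 0.   , -0.   , -0.001, -0.001, -0.002,  0.001,  0.   ]), 'tau': array([-0.0000e+00, -5.6659e+01, -5.8170e+00, -2.7911e+01, -6.9000e-02,
        3.1000e-02,  0.0000e+00]), 'tcp_pos': array([ 0.205, -0.616,  0.2  ]), 'ee_rot': array([-0.001,  0.987,  0.16 , -0.   ]), 'wrist_force': array([ 0.468, -0.913, -0.471]), 'moment': array([ 0.07 ,  0.009, -0.024]), 'width': np.float64(1.001)}
side {'camera_matrix': [[415.4792, 0.0, 277.3457], [0.0, 415.4792, 197.301], [0.0, 0.0, 1.0]], 'T': [[0.9951, -0.0734, 0.0662, 0.3707], [-0.0956, -0.5455, 0.8327, -1.3828], [-0.025, -0.8349, -0.5498, 0.9495], [0.0, 0.0, 0.0, 1.0]]}
top {'camera_matrix': [[423.1618, 0.0, 282.8416], [0.0, 423.1618, 212.8621], [0.0, 0.0, 1.0]], 'T': [[0.0259, -0.9865, 0.1616, 0.2648], [-0.9996, -0.0237, 0.0152, -0.0589], [-0.0111, -0.1619, -0.9867, 1.4713], [0.0, 0.0, 0.0, 1.0]]}
wrist {'camera_matrix': [[334.8834, 0.0, 285.0939], [0.0, 334.8834, 211.0229], [0.0, 0.0, 1.0]], 'mount': [[0.0002, -0.9556, -0.29
[... 657 characters left out ...]
[(0.78, [372.0, 269.0], 327), (0.42, [172.0, 249.0], 3793)]
lemon_mid side [(0.54, [259.0, 258.0], 254)]
lemon_mid top [(0.59, [340.0, 170.0], 423), (0.49, [368.0, 248.0], 237)]
garlic_mid side [(0.86, [292.0, 322.0], 305), (0.58, [258.0, 274.0], 177)]
garlic_mid top [(0.61, [391.0, 251.0], 204), (0.61, [454.0, 232.0], 201)]
dish_rack side []
dish_rack top [(0.72, [371.0, 268.0], 323), (0.23, [368.0, 248.0], 233)]
fork side []
fork top [(0.54, [162.0, 167.0], 761)]
mug side [(0.62, [300.0, 147.0], 342)]
mug top [(0.63, [161.0, 169.0], 692)]
jar side [(0.74, [321.0, 173.0], 282)]
jar top [(0.53, [230.0, 160.0], 332)]
tin side [(0.23, [236.0, 259.0], 358)]
tin top [(0.88, [339.0, 170.0], 421)]
```

View pics/side.png

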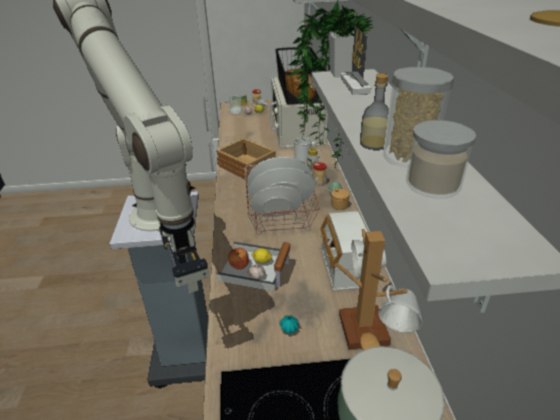

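View pics/top.png

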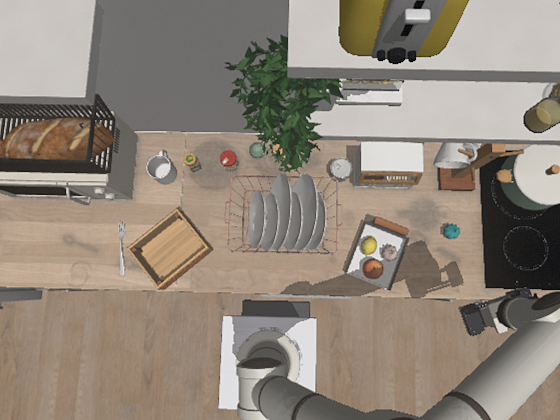

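Side: the tray is at (255,265) with its handle at (283,257). The pieces are apple (238,258), lemon (262,256) and garlic (257,271). The turquoise decoy is at (290,325) and the box at (245,157).
Top: tray (378,250), handle (392,226), apple (372,268), lemon (369,245), garlic (390,252), box (170,248), fork (122,248), rack (283,215). The decoy is at (452,231). Next is a close crop.

```bash
cat > h.py <<'E'
from station import manip
import numpy as np,cv2
from scipy.spatial.transform import Rotation as R
def ray(c,uv,z):
    i=manip.camera_info(c);K=np.array(i["camera_matrix"]);T=np.array(i["T"])
    d=T[:3,:3]@np.linalg.solve(K,[uv[0],uv[1],1.]);return T[:3,3]+d*(z-T[2,3])/d[2]
def proj(c,P):
    i=manip.camera_info(c);K=np.array(i["camera_matrix"]);T=np.array(i["T"])
    q=(np.atleast_2d(P)-T[:3,3])@T[:3,:3]@K.T;return q[:,:2]/q[:,2:]
E
python3 - <<'E'
import cv2,numpy as np
b=cv2.imread("pics/top.png")
t=cv2.resize(b[205:300,330:430],None,fx=6,fy=6,interpolation=cv2.INTER_CUBIC)[:, :400*2]
c=cv2.resize(b[200:295,110:220],None,fx=6,fy=6,interpolation=cv2.INTER_CUBIC)
cv2.imwrite("pics/t.png",t);cv2.imwrite("pics/c.png",c)
E
```

```text
(no output)
```

View pics/t.png

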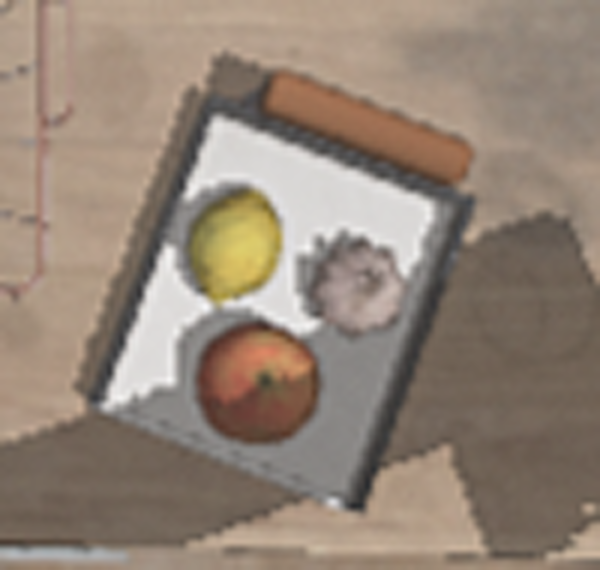

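View pics/c.png

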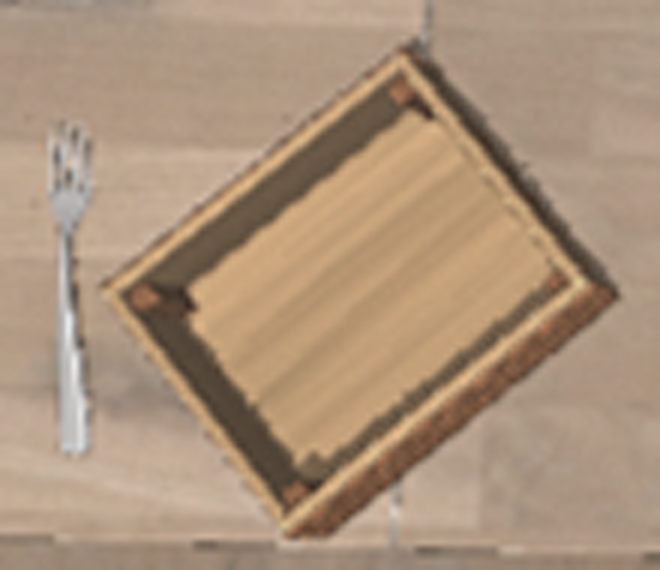

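The crop shows the handle bar centred at (368,127), the lip running from (98,405) to (350,505), and garlic, lemon and apple all on the tray. The box rim corners are at (403,52), (105,287), (287,530) and (588,287).

Run:
```python
from h import *
t=lambda u,v:(u/6+330-.4,v/6+205-.4); c=lambda u,v:(u/6+110-.4,v/6+200-.4)
r=lambda p,z:ray("top",p,z)
H=r(t(368,127),.09);a=r(t(271,90),.09);b=r(t(466,167),.09)
L1=r(t(98,405),.004);L2=r(t(350,505),.004)
ang=lambda d:np.degrees(np.arctan2(d[1],d[0]))
print("handle",H,"len",np.linalg.norm(a-b),"ang tray y axis",ang(a-b),ang(b-a))
print("lip",L1,L2,np.linalg.norm(L1-L2),(L1+L2)/2,ang(L1-L2), "dir lip-handle",ang(((L1+L2)/2-H)), np.linalg.norm(((L1+L2)/2-H)[:2]))
C=[r(c(*p),.088) for p in((403,52),(105,287),(287,530),(588,287))]
print("crate",np.mean(C,0)); 
for i in range(4): d=C[(i+1)%4]-C[i];print(np.linalg.norm(d),ang(d))
for n,p,z in(("apple",(258,382),.037),("lemon",(233,243),.031),("garlic",(352,285),.033)):print(n,r(t(*p),z))
print("rack", [r(p,.12) for p in ((230,252),(340,252),(230,178))])
M=np.mean(C,0);print(np.round(proj("side",[M,H])))
for n,c2 in (("garlic","side"),): pass
s=manip.state();print(R.from_quat(s["ee_rot"],scalar_first=True).as_matrix().round(3))
```

```text
handle [ 0.45671723 -0.39347449  0.09      ] len 0.1129594177000384 ang tray y axis 69.3172497610062 -110.6827502389938
lip [ 0.3045737  -0.25799339  0.004     ] [ 0.25201012 -0.40080257  0.004     ] 0.15217553656068417 [ 0.27829191 -0.32939798  0.004     ] 69.79291955113997 dir lip-handle 160.2456543499518 0.18958216077959564
crate [0.36734494 0.33824934 0.088     ]
0.20489006184259925 130.94179101890904
0.16856275320979397 -139.46095210920927
0.20547176719092583 -49.03108672252869
0.16846240400147058 40.736646950424465
apple [ 0.31871295 -0.34278749  0.037     ]
lemon [ 0.39674184 -0.33050264  0.031     ]
garlic [ 0.37451044 -0.39690557  0.033     ]
rack [array([0.3555441 , 0.12724877, 0.12      ]), array([ 0.36434755, -0.22329194,  0.12      ]), array([0.59802348, 0.13844613, 0.12      ])]
[[245. 150.]
 [281. 252.]]
[[ 0.949  0.315  0.   ]
 [ 0.315 -0.949  0.   ]
 [ 0.    -0.    -1.   ]]
```

```bash
python3 -m crank '[[[0,0,0],[30,-13,0],0],[[0,0,0],[70,-30,0],0],[[0,0,0],[110,-47,0],0],[[0,0,0],[150,-64,0],0],[[0,0,0],[190,-81,0],0],[[0,0,0],[230,-98,0],0],[[0,0,0],[270,-116,0],0],[[0,0,0],[310,-133,0],0]]' 60
python3 -m crank '[[[0,0,-6],[0,0,0],0],[[0,0,-13],[0,0,0],0],[[0,0,-20],[0,0,0],0],[[0,0,-27],[0,0,0],0],[[0,0,-34],[0,0,10],0],[[0,0,-41],[0,0,20],0],[[0,0,-47],[0,0,30],0],[[0,0,-51.5],[0,0,40],0]]'
python3 -m crank '[[[0,0,0],[0,0,0],0],[[0,0,0],[0,0,0],0],[[0,0,0],[0,0,0],0],[[0,0,0],[0,0,0],0],[[0,0,0],[0,0,0],0],[[0,0,0],[0,0,0],0],[[0,0,0],[0,0,0],0],[[0,0,0],[0,0,0],0]]'
python3 - <<'E'
from h import *
s=manip.state();cv2.imwrite("pics/w1.png",manip.grab_frame("wrist"))
Rm=R.from_quat(s["ee_rot"],scalar_first=True).as_matrix();print(s["tcp_pos"],Rm.round(3),s["qpos"].round(2) if hasattr(s["qpos"],"round") else s["qpos"])
i=manip.camera_info("wrist");K=np.array(i["camera_matrix"]);T=np.eye(4);T[:3,:3]=Rm;T[:3,3]=s["tcp_pos"];W=T@np.array(i["mount"])
np.save("w1.npy",W)
m=manip.silhouettes("wrist","tray_handle");print([(d["p"],d["uv"],d["pixels"].sum()) for d in m])
H=np.array([.457,-.3935,.09]);ux=np.array([np.cos(2.79),np.sin(2.79),0]);uy=np.array([-ux[1],ux[0],0])
for P in [H,H+uy*.059+ux*.013,H+uy*.059-ux*.013,H-uy*.059+ux*.013,H-uy*.059-ux*.013]:
    q=K@((P-W[:3,3])@W[:3,:3]);print(q[:2]/q[2])
E
```

```text
time_s: 1.97
tcp_pos: [0.4487, -0.4, 0.201]
ee_rot: [0.0, 0.987, 0.16, 0.0]
wrist_force: [1.1, -0.3, -0.1]
width: 1.0
time_s: 2.63
tcp_pos: [0.4475, -0.4016, 0.1604]
ee_rot: [0.0, 0.818, 0.575, 0.0]
wrist_force: [-0.4, 0.8, -0.2]
width: 1.001
time_s: 3.3
tcp_pos: [0.4476, -0.4016, 0.1609]
ee_rot: [0.0, 0.82, 0.573, -0.0]
wrist_force: [0.1, -0.2, 0.4]
width: 0.999
[ 0.4476382  -0.40155377  0.1609056 ] [[ 0.344  0.939  0.   ]
 [ 0.939 -0.344 -0.   ]
 [-0.     0.    -1.   ]] [ 1.21  0.51 -0.7   1.71  0.37  1.05  0.04]
[(0.55, [232.3, 177.0], np.int64(24206))]
[292.09335097 200.54450217]
[276.15454435 268.29573094]
[307.10402483 268.30162498]
[274.96175287 123.21367704]
[310.28223338 123.22885596]
```

View pics/w1.png

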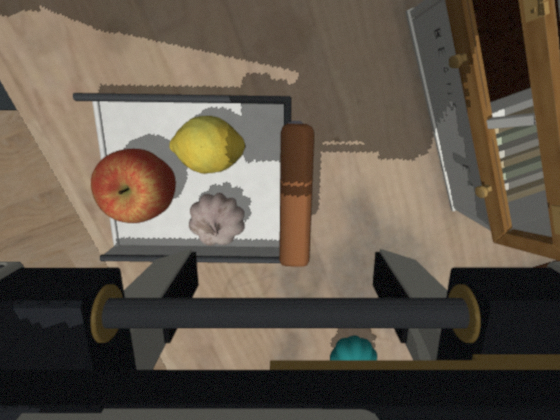

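The wrist view shows the handle bar at columns 281–312, rows 125–265, about 4 px right of the prediction. The lemon (207,145), apple (133,186) and garlic (217,218) are on the tray, and the turquoise decoy (353,350) is off it. I'll descend and grip.

```bash
python3 -m crank '[[[0,0,0],[11,8.5,15],0],[[0,0,0],[11,8.5,35],0],[[0,0,0],[11,8.5,55],0],[[0,0,0],[11,8.5,75],0],[[0,0,0],[11,8.5,90],0],[[0,0,0],[11,8.5,100],0],[[0,0,0],[11,8.5,106],0],[[0,0,0],[11,8.5,106],0]]' 60
python3 -m crank '[[[0,0,0],[0,0,0],60],[[0,0,0],[0,0,0],100],[[0,0,0],[0,0,0],140],[[0,0,0],[0,0,0],160],[[0,0,0],[0,0,0],180],[[0,0,0],[0,0,0],200],[[0,0,0],[0,0,0],230],[[0,0,0],[0,0,0],255]]' 60
python3 -m crank '[[[0,0,0],[0,0,0],255],[[0,0,0],[0,0,0],255],[[0,0,0],[0,0,0],255],[[0,0,0],[0,0,-3],255],[[0,0,0],[0,0,-8],255],[[0,0,0],[0,0,-14],255],[[0,0,0],[0,0,-20],255],[[0,0,0],[0,0,-24],255]]' 60
```

```text
time_s: 4.07
tcp_pos: [0.4588, -0.3936, 0.0535]
ee_rot: [-0.001, 0.82, 0.573, -0.0]
wrist_force: [0.4, -0.6, 0.7]
width: 0.998
time_s: 4.73
tcp_pos: [0.4593, -0.3941, 0.0547]
ee_rot: [0.0, 0.82, 0.573, -0.0]
wrist_force: [0.6, -0.4, -0.2]
width: 0.469
time_s: 5.4
tcp_pos: [0.4596, -0.3943, 0.0796]
ee_rot: [0.0, 0.82, 0.573, 0.0]
wrist_force: [-0.2, -0.5, -3.8]
width: 0.273
```

```bash
python3 -m crank '[[[1,0,0],[0,0,-6],255],[[2,0,0],[0,0,-14],255],[[3,0,0],[0,0,-24],255],[[4,0,0],[0,0,-34],255],[[5,0,0],[0,0,-44],255],[[6,0,0],[0,0,-52],255],[[7,0,0],[0,0,-58],255],[[7,0,0],[0,0,-60],255]]' 60
python3 -m crank '[[[0,0,0],[0,0,0],255],[[0,0,0],[0,0,0],255],[[0,0,0],[0,0,0],255],[[0,0,0],[0,0,0],255],[[0,0,0],[0,0,0],255],[[0,0,0],[0,0,0],255],[[0,0,0],[0,0,0],255],[[0,0,0],[0,0,0],255]]'
python3 - <<'E'
from h import *
cv2.imwrite("pics/s2.png",cv2.resize(manip.grab_frame("side")[150:360,130:410],None,fx=2.5,fy=2.5));w=manip.grab_frame("wrist");cv2.imwrite("pics/w2.png",w)
E
```

```text
time_s: 6.07
tcp_pos: [0.4608, -0.3944, 0.14]
ee_rot: [-0.049, 0.818, 0.572, -0.034]
wrist_force: [1.0, -0.0, -5.4]
width: 0.278
time_s: 6.73
tcp_pos: [0.4593, -0.394, 0.1386]
ee_rot: [-0.05, 0.818, 0.572, -0.035]
wrist_force: [-0.1, 0.3, -5.0]
width: 0.276
```

View pics/w2.png

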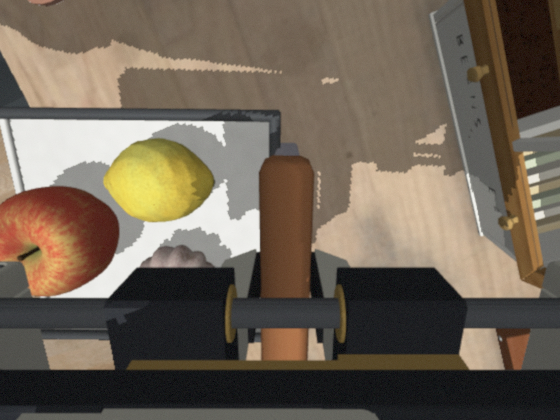

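View pics/s2.png

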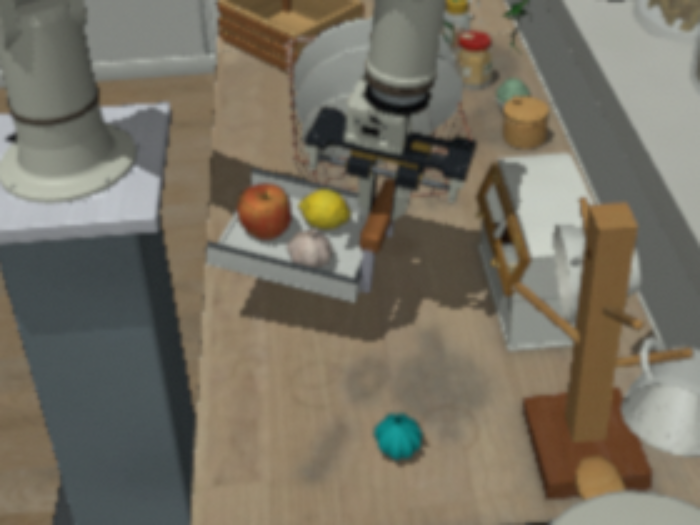

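The wrist and side pictures show all three pieces on the lifted tray, with the handle firmly between the fingers. I'll plan the carry over the rack. The box is approached with the handle on its +y side, because the oven blocks the space behind it.

```bash
cat > plan.py <<'E'
import sys,json
from h import *
# args: x y z yaw tilt ncalls [lip] : target of grasp point (or of lip if 'lip'); interpolation cylindrical, or about the lip
a=sys.argv; tx,ty,tz,yaw,tilt=map(float,a[1:6]);n=int(a[6]);lip=len(a)>7
off=np.array([.195,0,-.068]) if lip else np.zeros(3)
M=np.diag([1,1,-1.])@np.array([[0,-1,0],[-1,0,0],[0,0,1.]]) # tool axes in tray axes (columns)
s=manip.state();Rt=R.from_quat(s["ee_rot"],scalar_first=True).as_matrix();T=Rt@M.T
y0,p0,r0=R.from_matrix(T).as_euler("ZYX",degrees=True); y0%=360
P0=np.array(s["tcp_pos"])-.019*Rt[:,2]+T@off
print("now",P0.round(4),"yaw",round(y0,1),"tilt",round(p0,1),"roll",round(r0,1),"q",np.round(s["qpos"],2))
cyl=lambda p:np.array([np.hypot(p[0],p[1]),np.arctan2(p[1],p[0]),p[2]])
c0,c1=cyl(P0),cyl(np.array([tx,ty,tz]))
def pose(f):
    f=f*f*(3-2*f);c=c0+(c1-c0)*f
    T=R.from_euler("ZYX",[y0+(yaw-y0)*f,p0+(tilt-p0)*f,r0*(1-f)],degrees=True).as_matrix();Q=T@M
    return np.array([c[0]*np.cos(c[1]),c[0]*np.sin(c[1]),c[2]])-T@off+.019*Q[:,2],Q
for k in range(n):
    b,B=pose(k/n);rows=[]
    for j in range(1,9):
        p,Q=pose((k+j/8)/n)
        rows.append([[round(v,1) for v in R.from_matrix(B.T@Q).as_rotvec(degrees=True)],[round(v) for v in B.T@(p-b)*1000]])
    print(json.dumps(rows).replace(" ",""), p.round(3))
E
python3 plan.py .459 -.394 .36 160 -7 2; python3 plan.py .4225 .545 .36 255 -7 6 | tail -1
```

```text
now [ 0.4615 -0.3949  0.1575] yaw 159.9 tilt -7.0 roll -0.0 q [ 1.1   0.62 -0.65  1.6   0.41  1.18 -0.02]
[[[0.0,-0.0,-0.0],[0,0,-2]],[[0.0,-0.0,-0.0],[0,-1,-9]],[[0.0,-0.0,-0.0],[0,-3,-19]],[[0.0,-0.0,-0.0],[0,-4,-31]],[[0.0,-0.0,-0.0],[0,-6,-47]],[[0.0,-0.0,-0.0],[0,-9,-64]],[[0.0,-0.0,-0.0],[0,-11,-82]],[[0.0,-0.0,-0.1],[0,-14,-100]]] [ 0.458 -0.394  0.24 ]
[[[0.0,-0.0,-0.0],[0,-3,-19]],[[0.0,-0.0,-0.0],[0,-5,-37]],[[0.0,-0.0,-0.0],[0,-7,-54]],[[0.0,-0.0,-0.0],[0,-9,-69]],[[0.0,-0.0,-0.0],[0,-11,-82]],[[0.0,-0.0,-0.1],[0,-12,-92]],[[0.0,-0.0,-0.1],[0,-13,-98]],[[0.0,-0.0,-0.1],[0,-14,-100]]] [ 0.457 -0.393  0.341]
[[[0.0,-0.2,-1.6],[16,8,-4]],[[0.0,-0.4,-2.9],[31,14,-8]],[[0.0,-0.5,-4.1],[44,19,-11]],[[0.0,-0.6,-5.1],[55,23,-14]],[[0.0,-0.7,-5.9],[64,27,-16]],[[0.0,-0.8,-6.5],[70,29,-18]],[[0.0,-0.8,-6.9],[74,30,-19]],[[0.0,-0.9,-7.0],[75,31,-19]]] [0.422 0.543 0.341]
```

```bash
python3 -m crank '[[[0,0,0],[0,0,-2],255],[[0,0,0],[0,-1,-9],255],[[0,0,0],[0,-3,-19],255],[[0,0,0],[0,-4,-31],255],[[0,0,0],[0,-6,-47],255],[[0,0,0],[0,-9,-64],255],[[0,0,0],[0,-11,-82],255],[[0,0,0],[0,-14,-100],255]]'
python3 -m crank '[[[0,0,0],[0,-3,-19],255],[[0,0,0],[0,-5,-37],255],[[0,0,0],[0,-7,-54],255],[[0,0,0],[0,-9,-69],255],[[0,0,0],[0,-11,-82],255],[[0,0,0],[0,-12,-92],255],[[0,0,0],[0,-13,-98],255],[[0,0,0],[0,-14,-100],255]]'
python3 plan.py .44 -.02 .37 203 -7 4
```

```text
time_s: 7.5
tcp_pos: [0.4581, -0.3935, 0.242]
ee_rot: [-0.049, 0.818, 0.572, -0.035]
wrist_force: [0.0, 0.2, -4.6]
width: 0.273
time_s: 8.17
tcp_pos: [0.4566, -0.3929, 0.3419]
ee_rot: [-0.049, 0.818, 0.572, -0.035]
wrist_force: [-0.1, -0.1, -4.3]
width: 0.277
now [ 0.4587 -0.3937  0.3608] yaw 159.9 tilt -6.9 roll 0.0 q [ 1.13  0.45 -0.71  1.37  0.3   1.54  0.07]
[[[0.0,-0.0,-0.1],[1,0,0]],[[0.0,-0.1,-0.5],[5,0,0]],[[0.0,-0.1,-1.1],[11,0,0]],[[0.0,-0.2,-1.8],[18,-1,0]],[[0.0,-0.3,-2.8],[28,-2,0]],[[0.0,-0.5,-3.9],[39,-3,-1]],[[0.0,-0.6,-5.2],[52,-4,-1]],[[0.0,-0.8,-6.7],[66,-6,-1]]] [ 0.474 -0.329  0.343]
[[[0.0,-0.2,-1.6],[15,-1,0]],[[0.0,-0.4,-3.2],[31,-2,0]],[[0.0,-0.6,-5.0],[48,-4,-1]],[[0.0,-0.8,-6.9],[65,-6,-1]],[[0.0,-1.1,-8.8],[83,-9,-1]],[[0.0,-1.3,-10.7],[100,-13,-1]],[[0.0,-1.5,-12.7],[118,-17,-1]],[[0.0,-1.8,-14.7],[135,-22,-1]]] [ 0.483 -0.193  0.347]
[[[0.0,-0.2,-2.0],[18,-1,0]],[[0.0,-0.5,-4.0],[35,-3,-1]],[[0.0,-0.7,-5.9],[52,-5,-1]],[[0.0,-1.0,-7.9],[68,-8,-1]],[[0.0,-1.2,-9.7],[83,-11,-1]],[[0.0,-1.4,-11.5],[98,-14,-1]],[[0.0,-1.6,-13.1],[111,-18,-1]],[[0.0,-1.8,-14.7],[123,-22,-1]]] [ 0.459 -0.07   0.35 ]
[[[0.0,-0.2,-1.4],[12,-1,0]],[[0.0,-0.3,-2.7],[22,-2,0]],[[0.0,-0.5,-3.9],[31,-3,0]],[[0.0,-0.6,-4.8],[39,-4,-1]],[[0.0,-0.7,-5.6],[45,-5,-1]],[[0.0,-0.8,-6.2],[49,-6,-1]],[[0.0,-0.8,-6.6],[52,-6,-1]],[[0.0,-0.8,-6.7],[53,-6,-1]]] [ 0.438 -0.021  0.351]
```

```bash
python3 -m crank '[[[0,0,-0.1],[1,0,0],255],[[0,-0.1,-0.5],[5,0,0],255],[[0,-0.1,-1.1],[11,0,0],255],[[0,-0.2,-1.8],[18,-1,0],255],[[0,-0.3,-2.8],[28,-2,0],255],[[0,-0.5,-3.9],[39,-3,-1],255],[[0,-0.6,-5.2],[52,-4,-1],255],[[0,-0.8,-6.7],[66,-6,-1],255]]'
python3 -m crank '[[[0,-0.2,-1.6],[15,-1,0],255],[[0,-0.4,-3.2],[31,-2,0],255],[[0,-0.6,-5],[48,-4,-1],255],[[0,-0.8,-6.9],[65,-6,-1],255],[[0,-1.1,-8.8],[83,-9,-1],255],[[0,-1.3,-10.7],[100,-13,-1],255],[[0,-1.5,-12.7],[118,-17,-1],255],[[0,-1.8,-14.7],[135,-22,-1],255]]'
python3 -m crank '[[[0,-0.2,-2],[18,-1,0],255],[[0,-0.5,-4],[35,-3,-1],255],[[0,-0.7,-5.9],[52,-5,-1],255],[[0,-1,-7.9],[68,-8,-1],255],[[0,-1.2,-9.7],[83,-11,-1],255],[[0,-1.4,-11.5],[98,-14,-1],255],[[0,-1.6,-13.1],[111,-18,-1],255],[[0,-1.8,-14.7],[123,-22,-1],255]]'
python3 -m crank '[[[0,-0.2,-1.4],[12,-1,0],255],[[0,-0.3,-2.7],[22,-2,0],255],[[0,-0.5,-3.9],[31,-3,0],255],[[0,-0.6,-4.8],[39,-4,-1],255],[[0,-0.7,-5.6],[45,-5,-1],255],[[0,-0.8,-6.2],[49,-6,-1],255],[[0,-0.8,-6.6],[52,-6,-1],255],[[0,-0.8,-6.7],[53,-6,-1],255]]'
python3 plan.py .4225 .545 .35 255 -7 5
```

```text
time_s: 8.83
tcp_pos: [0.4739, -0.3273, 0.3424]
ee_rot: [-0.048, 0.782, 0.62, -0.038]
wrist_force: [0.8, 0.2, -4.7]
width: 0.278
time_s: 9.5
tcp_pos: [0.4834, -0.1905, 0.3461]
ee_rot: [-0.043, 0.695, 0.716, -0.044]
wrist_force: [-0.1, 0.1, -5.1]
width: 0.275
time_s: 10.17
tcp_pos: [0.4581, -0.0687, 0.3498]
ee_rot: [-0.037, 0.598, 0.799, -0.049]
wrist_force: [0.2, 0.1, -5.2]
width: 0.271
time_s: 10.83
tcp_pos: [0.4381, -0.0207, 0.3515]
ee_rot: [-0.034, 0.551, 0.832, -0.051]
wrist_force: [0.3, -0.0, -5.3]
width: 0.275
now [ 0.4402 -0.0198  0.3704] yaw 203.0 tilt -7.0 roll -0.0 q [ 0.92  0.13 -1.05  1.74  0.14  1.46  0.24]
[[[0.0,-0.0,-0.1],[0,1,0]],[[0.0,-0.0,-0.4],[2,3,0]],[[0.0,-0.1,-0.8],[4,6,0]],[[0.0,-0.2,-1.4],[8,11,-1]],[[0.0,-0.3,-2.2],[12,17,-1]],[[0.0,-0.4,-3.1],[18,24,-2]],[[0.0,-0.5,-4.2],[24,32,-2]],[[0.0,-0.7,-5.4],[31,41,-3]]] [0.464 0.024 0.349]
[[[0.0,-0.2,-1.3],[8,10,-1]],[[0.0,-0.3,-2.7],[16,21,-2]],[[0.0,-0.5,-4.2],[26,33,-2]],[[0.0,-0.7,-5.8],[37,45,-3]],[[0.0,-0.9,-7.4],[49,58,-4]],[[0.0,-1.1,-9.2],[62,70,-5]],[[0.0,-1.3,-11.0],[76,83,-6]],[[0.0,-1.6,-12.8],[92,95,-7]]] [0.504 0.15  0.344]
[[[0.0,-0.2,-1.9],[13,16,-1]],[[0.0,-0.5,-3.8],[28,31,-2]],[[0.0,-0.7,-5.7],[43,47,-3]],[[0.0,-0.9,-7.6],[59,61,-4]],[[0.0,-1.2,-9.6],[76,76,-5]],[[0.0,-1.4,-11.5],[94,90,-6]],[[0.0,-1.7,-13.4],[113,103,-7]],[[0.0,-1.9,-15.3],[132,115,-8]]] [0.504 0.325 0.338]
[[[0.0,-0.2,-1.8],[16,16,-1]],[[0.0,-0.4,-3.6],[31,31,-2]],[[0.0,-0.7,-5.4],[48,46,-3]],[[0.0,-0.9,-7.0],[64,59,-4]],[[0.0,-1.1,-8.6],[80,72,-5]],[[0.0,-1.2,-10.1],[95,83,-6]],[[0.0,-1.4,-11.5],[110,93,-7]],[[0.0,-1.6,-12.8],[125,102,-7]]] [0.456 0.479 0.333]
[[[0.0,-0.1,-1.2],[11,11,-1]],[[0.0,-0.3,-2.2],[22,20,-2]],[[0.0,-0.4,-3.1],[31,28,-2]],[[0.0,-0.5,-3.9],[39,35,-3]],[[0.0,-0.6,-4.5],[45,40,-3]],[[0.0,-0.6,-5.0],[50,44,-3]],[[0.0,-0.7,-5.3],[53,47,-4]],[[0.0,-0.7,-5.4],[54,47,-4]]] [0.422 0.543 0.331]
```

```bash
python3 plan.py .37 .33 .365 240 -7 4
```

```text
now [ 0.4402 -0.0198  0.3704] yaw 203.0 tilt -7.0 roll -0.0 q [ 0.92  0.13 -1.05  1.74  0.14  1.46  0.24]
[[[0.0,-0.0,-0.1],[1,1,0]],[[0.0,-0.1,-0.4],[3,2,0]],[[0.0,-0.1,-0.9],[7,5,0]],[[0.0,-0.2,-1.6],[12,8,-1]],[[0.0,-0.3,-2.4],[19,12,-1]],[[0.0,-0.4,-3.4],[27,17,-2]],[[0.0,-0.6,-4.5],[36,23,-2]],[[0.0,-0.7,-5.7],[46,28,-3]]] [0.446 0.033 0.351]
[[[0.0,-0.2,-1.3],[11,7,-1]],[[0.0,-0.3,-2.8],[23,14,-1]],[[0.0,-0.5,-4.3],[35,21,-2]],[[0.0,-0.7,-5.9],[49,28,-3]],[[0.0,-0.9,-7.5],[64,35,-3]],[[0.0,-1.1,-9.2],[79,41,-4]],[[0.0,-1.3,-10.9],[94,48,-4]],[[0.0,-1.6,-12.6],[110,53,-5]]] [0.439 0.155 0.349]
[[[0.0,-0.2,-1.7],[15,8,-1]],[[0.0,-0.4,-3.4],[30,16,-1]],[[0.0,-0.6,-5.1],[45,24,-2]],[[0.0,-0.8,-6.7],[61,30,-3]],[[0.0,-1.0,-8.3],[76,36,-3]],[[0.0,-1.2,-9.8],[90,41,-4]],[[0.0,-1.4,-11.3],[104,46,-4]],[[0.0,-1.6,-12.6],[118,49,-4]]] [0.399 0.276 0.347]
[[[0.0,-0.2,-1.2],[11,6,-1]],[[0.0,-0.3,-2.3],[22,11,-1]],[[0.0,-0.4,-3.3],[31,15,-1]],[[0.0,-0.5,-4.2],[39,18,-2]],[[0.0,-0.6,-4.8],[46,21,-2]],[[0.0,-0.7,-5.3],[50,23,-2]],[[0.0,-0.7,-5.6],[53,24,-2]],[[0.0,-0.7,-5.7],[54,25,-2]]] [0.369 0.328 0.346]
```

```bash
python3 -m crank '[[[0,0,-0.1],[1,1,0],255],[[0,-0.1,-0.4],[3,2,0],255],[[0,-0.1,-0.9],[7,5,0],255],[[0,-0.2,-1.6],[12,8,-1],255],[[0,-0.3,-2.4],[19,12,-1],255],[[0,-0.4,-3.4],[27,17,-2],255],[[0,-0.6,-4.5],[36,23,-2],255],[[0,-0.7,-5.7],[46,28,-3],255]]'
python3 -m crank '[[[0,-0.2,-1.3],[11,7,-1],255],[[0,-0.3,-2.8],[23,14,-1],255],[[0,-0.5,-4.3],[35,21,-2],255],[[0,-0.7,-5.9],[49,28,-3],255],[[0,-0.9,-7.5],[64,35,-3],255],[[0,-1.1,-9.2],[79,41,-4],255],[[0,-1.3,-10.9],[94,48,-4],255],[[0,-1.6,-12.6],[110,53,-5],255]]'
python3 -m crank '[[[0,-0.2,-1.7],[15,8,-1],255],[[0,-0.4,-3.4],[30,16,-1],255],[[0,-0.6,-5.1],[45,24,-2],255],[[0,-0.8,-6.7],[61,30,-3],255],[[0,-1,-8.3],[76,36,-3],255],[[0,-1.2,-9.8],[90,41,-4],255],[[0,-1.4,-11.3],[104,46,-4],255],[[0,-1.6,-12.6],[118,49,-4],255]]'
python3 -m crank '[[[0,-0.2,-1.2],[11,6,-1],255],[[0,-0.3,-2.3],[22,11,-1],255],[[0,-0.4,-3.3],[31,15,-1],255],[[0,-0.5,-4.2],[39,18,-2],255],[[0,-0.6,-4.8],[46,21,-2],255],[[0,-0.7,-5.3],[50,23,-2],255],[[0,-0.7,-5.6],[53,24,-2],255],[[0,-0.7,-5.7],[54,25,-2],255]]'
python3 plan.py .415 .545 .33 255 -5 3
```

```text
time_s: 11.5
tcp_pos: [0.4463, 0.0338, 0.351]
ee_rot: [-0.031, 0.507, 0.86, -0.052]
wrist_force: [0.5, -0.4, -5.0]
width: 0.276
time_s: 12.17
tcp_pos: [0.4398, 0.1562, 0.3496]
ee_rot: [-0.025, 0.409, 0.91, -0.055]
wrist_force: [1.2, -0.4, -4.6]
width: 0.275
time_s: 12.83
tcp_pos: [0.398, 0.2773, 0.3477]
ee_rot: [-0.018, 0.306, 0.95, -0.058]
wrist_force: [0.3, -0.3, -4.9]
width: 0.277
time_s: 13.5
tcp_pos: [0.3693, 0.3276, 0.3466]
ee_rot: [-0.015, 0.259, 0.964, -0.059]
wrist_force: [-0.0, -0.6, -4.6]
width: 0.272
now [0.3704 0.3296 0.3654] yaw 239.9 tilt -7.0 roll 0.1 q [ 0.16  0.38 -1.24  1.62  0.35  1.52 -0.07]
[[[-0.0,-0.0,-0.1],[0,1,0]],[[-0.0,-0.0,-0.3],[1,4,0]],[[-0.1,-0.1,-0.6],[1,9,0]],[[-0.1,-0.1,-1.1],[3,16,1]],[[-0.2,-0.2,-1.7],[4,24,1]],[[-0.3,-0.3,-2.3],[6,33,1]],[[-0.4,-0.4,-3.1],[8,44,2]],[[-0.5,-0.4,-3.9],[11,55,2]]] [0.388 0.38  0.337]
[[[-0.1,-0.1,-0.9],[2,12,1]],[[-0.2,-0.2,-1.8],[5,25,1]],[[-0.4,-0.3,-2.7],[8,39,2]],[[-0.5,-0.4,-3.6],[11,52,3]],[[-0.6,-0.5,-4.5],[14,66,3]],[[-0.7,-0.6,-5.5],[18,79,4]],[[-0.9,-0.6,-6.4],[22,92,5]],[[-1.0,-0.7,-7.2],[26,104,5]]] [0.41  0.484 0.32 ]
[[[-0.1,-0.1,-0.8],[3,12,1]],[[-0.2,-0.1,-1.5],[5,23,1]],[[-0.3,-0.2,-2.2],[8,33,2]],[[-0.4,-0.2,-2.8],[10,41,3]],[[-0.4,-0.3,-3.2],[12,48,3]],[[-0.5,-0.3,-3.6],[13,54,3]],[[-0.5,-0.3,-3.8],[14,57,4]],[[-0.5,-0.3,-3.9],[14,58,4]]] [0.415 0.543 0.311]
```

```bash
python3 -m crank '[[[0,0,-0.1],[0,1,0],255],[[0,0,-0.3],[1,4,0],255],[[-0.1,-0.1,-0.6],[1,9,0],255],[[-0.1,-0.1,-1.1],[3,16,1],255],[[-0.2,-0.2,-1.7],[4,24,1],255],[[-0.3,-0.3,-2.3],[6,33,1],255],[[-0.4,-0.4,-3.1],[8,44,2],255],[[-0.5,-0.4,-3.9],[11,55,2],255]]'
python3 -m crank '[[[-0.1,-0.1,-0.9],[2,12,1],255],[[-0.2,-0.2,-1.8],[5,25,1],255],[[-0.4,-0.3,-2.7],[8,39,2],255],[[-0.5,-0.4,-3.6],[11,52,3],255],[[-0.6,-0.5,-4.5],[14,66,3],255],[[-0.7,-0.6,-5.5],[18,79,4],255],[[-0.9,-0.6,-6.4],[22,92,5],255],[[-1,-0.7,-7.2],[26,104,5],255]]'
python3 -m crank '[[[-0.1,-0.1,-0.8],[3,12,1],255],[[-0.2,-0.1,-1.5],[5,23,1],255],[[-0.3,-0.2,-2.2],[8,33,2],255],[[-0.4,-0.2,-2.8],[10,41,3],255],[[-0.4,-0.3,-3.2],[12,48,3],255],[[-0.5,-0.3,-3.6],[13,54,3],255],[[-0.5,-0.3,-3.8],[14,57,4],255],[[-0.5,-0.3,-3.9],[14,58,4],255]]'
python3 - <<'E'
from h import *
a=manip.grab_frame("side")[60:270,150:430];b=manip.grab_frame("top")[110:320,60:340]
cv2.imwrite("pics/p1.png",np.vstack([cv2.resize(x,None,fx=2,fy=1.4*1) if 0 else cv2.resize(x,(399,299)) for x in(a,b)]).reshape(598,399,3))
E
python3 plan.py .372 .357 .13 255 0 4 lip
```

```text
time_s: 14.17
tcp_pos: [0.3878, 0.3808, 0.3373]
ee_rot: [-0.013, 0.226, 0.973, -0.055]
wrist_force: [-0.3, -0.3, -4.6]
width: 0.275
time_s: 14.83
tcp_pos: [0.4096, 0.4849, 0.3198]
ee_rot: [-0.009, 0.164, 0.985, -0.047]
wrist_force: [0.2, 0.0, -5.0]
width: 0.276
time_s: 15.5
tcp_pos: [0.4145, 0.5429, 0.3113]
ee_rot: [-0.007, 0.131, 0.99, -0.043]
wrist_force: [0.0, 0.0, -5.5]
width: 0.275
now [0.3632 0.3506 0.2798] yaw 254.9 tilt -5.0 roll -0.1 q [-0.39  0.74 -1.09  1.21  0.63  1.63 -0.06]
[[[-0.0,-0.0,-0.0],[0,0,0]],[[-0.1,-0.0,-0.0],[0,0,1]],[[-0.1,-0.0,-0.0],[0,0,3]],[[-0.2,-0.0,-0.0],[0,1,6]],[[-0.3,-0.0,-0.0],[0,1,9]],[[-0.5,-0.0,-0.0],[-1,2,12]],[[-0.6,-0.0,-0.0],[-1,2,16]],[[-0.8,-0.0,-0.0],[-1,3,21]]] [0.416 0.543 0.291]
[[[-0.2,-0.0,-0.0],[0,1,5]],[[-0.4,-0.0,-0.0],[-1,1,10]],[[-0.6,-0.0,-0.0],[-1,2,15]],[[-0.8,-0.0,-0.0],[-1,2,21]],[[-1.0,-0.0,-0.0],[-1,3,27]],[[-1.3,-0.0,-0.0],[-2,4,33]],[[-1.5,-0.0,-0.0],[-2,4,39]],[[-1.7,-0.0,-0.0],[-2,5,45]]] [0.419 0.544 0.245]
[[[-0.2,-0.0,-0.0],[0,1,6]],[[-0.5,-0.0,-0.0],[-1,1,12]],[[-0.7,-0.0,-0.0],[-1,1,18]],[[-0.9,-0.0,-0.0],[-1,2,24]],[[-1.1,-0.0,-0.0],[-2,2,30]],[[-1.3,-0.0,-0.0],[-2,3,35]],[[-1.5,-0.0,-0.0],[-2,3,41]],[[-1.7,-0.0,-0.0],[-2,4,45]]] [0.421 0.545 0.2  ]
[[[-0.2,-0.0,-0.0],[0,0,4]],[[-0.3,-0.0,-0.0],[0,0,8]],[[-0.5,-0.0,-0.0],[-1,1,12]],[[-0.6,-0.0,-0.0],[-1,1,15]],[[-0.7,-0.0,-0.0],[-1,1,17]],[[-0.7,-0.0,-0.0],[-1,1,19]],[[-0.8,-0.0,-0.0],[-1,1,20]],[[-0.8,-0.0,-0.0],[-1,1,21]]] [0.422 0.545 0.179]
```

View pics/p1.png

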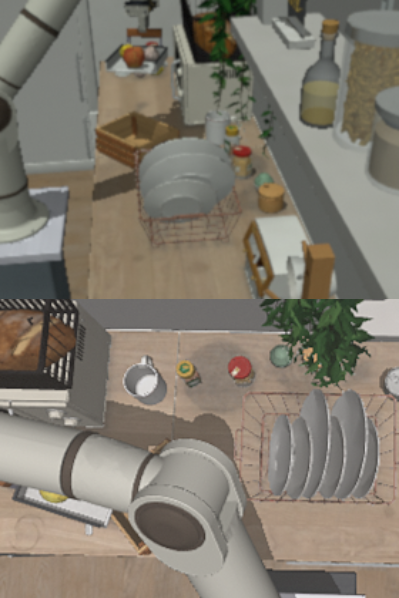

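Run:
```python
from h import *
L=np.array([.3632,.3506,.28]);u=np.array([.966,-.259,0]);d=np.array([.259,.966,.087])
print(proj("top",[L-.08*u,L+.08*u,L-.08*u+.19*d]).round(), proj("side",[L-.08*u,L+.08*u,L-.08*u+.19*d]).round())
print([(round(d["p"],2),np.round(d["uv"])) for q in("crate","apple","lemon","garlic") for d in manip.silhouettes("side",q)[:2]])
```

```text
[[134. 271.]
 [153. 217.]
 [ 68. 251.]] [[224. 108.]
 [259. 109.]
 [234.  90.]]
[(0.66, array([241., 154.])), (0.49, array([244., 100.])), (0.66, array([290., 324.])), (0.48, array([255.,  98.]))]
```

The side view shows the three pieces on the tray at (133,57) in the crop, behind and above the box. The tray projects where calculated, so I'll lower it.

```bash
python3 -m crank '[[[0,0,0],[0,0,0],255],[[-0.1,0,0],[0,0,1],255],[[-0.1,0,0],[0,0,3],255],[[-0.2,0,0],[0,1,6],255],[[-0.3,0,0],[0,1,9],255],[[-0.5,0,0],[-1,2,12],255],[[-0.6,0,0],[-1,2,16],255],[[-0.8,0,0],[-1,3,21],255]]'
python3 -m crank '[[[-0.2,0,0],[0,1,5],255],[[-0.4,0,0],[-1,1,10],255],[[-0.6,0,0],[-1,2,15],255],[[-0.8,0,0],[-1,2,21],255],[[-1,0,0],[-1,3,27],255],[[-1.3,0,0],[-2,4,33],255],[[-1.5,0,0],[-2,4,39],255],[[-1.7,0,0],[-2,5,45],255]]'
python3 -m crank '[[[-0.2,0,0],[0,1,6],255],[[-0.5,0,0],[-1,1,12],255],[[-0.7,0,0],[-1,1,18],255],[[-0.9,0,0],[-1,2,24],255],[[-1.1,0,0],[-2,2,30],255],[[-1.3,0,0],[-2,3,35],255],[[-1.5,0,0],[-2,3,41],255],[[-1.7,0,0],[-2,4,45],255]]'
python3 -m crank '[[[-0.2,0,0],[0,0,4],255],[[-0.3,0,0],[0,0,8],255],[[-0.5,0,0],[-1,1,12],255],[[-0.6,0,0],[-1,1,15],255],[[-0.7,0,0],[-1,1,17],255],[[-0.7,0,0],[-1,1,19],255],[[-0.8,0,0],[-1,1,20],255],[[-0.8,0,0],[-1,1,21],255]]'
python3 - <<'E'
from h import *
cv2.imwrite("pics/p2.png",np.hstack([cv2.resize(manip.grab_frame("side")[70:190,190:310],(390,390)),cv2.resize(manip.grab_frame("wrist"),(400,390))]))
E
python3 plan.py .377 .376 .125 255 24 4 lip
```

```text
time_s: 16.47
tcp_pos: [0.4161, 0.5432, 0.2901]
ee_rot: [-0.006, 0.131, 0.991, -0.036]
wrist_force: [-0.0, -0.3, -4.7]
width: 0.275
time_s: 17.13
tcp_pos: [0.4184, 0.5442, 0.2445]
ee_rot: [-0.004, 0.131, 0.991, -0.021]
wrist_force: [1.3, 0.2, -5.2]
width: 0.276
time_s: 17.8
tcp_pos: [0.4206, 0.5456, 0.1992]
ee_rot: [-0.002, 0.131, 0.991, -0.007]
wrist_force: [-0.1, -0.5, -5.3]
width: 0.273
time_s: 18.47
tcp_pos: [0.4217, 0.5464, 0.1791]
ee_rot: [-0.001, 0.131, 0.991, 0.0]
wrist_force: [-0.1, 0.1, -4.5]
width: 0.276
now [0.371  0.3581 0.13  ] yaw 255.0 tilt 0.0 roll -0.1 q [-0.32  0.8  -1.07  1.44  0.71  1.31 -0.12]
[[[-0.1,-0.0,-0.0],[0,0,0]],[[-0.3,-0.0,-0.0],[0,0,-1]],[[-0.6,-0.0,-0.0],[0,0,-2]],[[-1.0,-0.0,-0.0],[0,0,-3]],[[-1.6,-0.0,-0.0],[0,0,-5]],[[-2.2,-0.0,-0.0],[0,0,-7]],[[-2.9,-0.0,-0.0],[0,0,-9]],[[-3.7,-0.0,-0.0],[0,-1,-12]]] [0.422 0.546 0.191]
[[[-0.9,-0.0,-0.0],[0,0,-3]],[[-1.8,-0.0,-0.0],[0,0,-6]],[[-2.8,-0.0,-0.0],[0,0,-9]],[[-3.8,-0.0,-0.0],[0,-1,-12]],[[-4.9,-0.0,-0.0],[0,-1,-15]],[[-6.0,-0.0,-0.0],[0,-2,-19]],[[-7.1,-0.0,-0.0],[0,-2,-22]],[[-8.2,-0.0,-0.0],[0,-3,-25]]] [0.421 0.541 0.216]
[[[-1.1,-0.0,-0.0],[0,0,-3]],[[-2.2,-0.0,-0.0],[0,0,-7]],[[-3.3,-0.0,-0.0],[0,-1,-10]],[[-4.4,-0.0,-0.0],[0,-1,-13]],[[-5.4,-0.0,-0.0],[0,-2,-16]],[[-6.4,-0.0,-0.0],[0,-2,-19]],[[-7.4,-0.0,-0.0],[0,-3,-22]],[[-8.2,-0.0,-0.0],[0,-3,-24]]] [0.419 0.533 0.239]
[[[-0.8,-0.0,-0.0],[0,0,-2]],[[-1.5,-0.0,-0.0],[0,0,-4]],[[-2.2,-0.0,-0.0],[0,-1,-6]],[[-2.7,-0.0,-0.0],[0,-1,-8]],[[-3.2,-0.0,-0.0],[0,-1,-9]],[[-3.5,-0.0,-0.0],[0,-1,-10]],[[-3.7,-0.0,-0.0],[0,-1,-11]],[[-3.7,-0.0,-0.0],[0,-1,-11]]] [0.418 0.529 0.249]
```

View pics/p2.png

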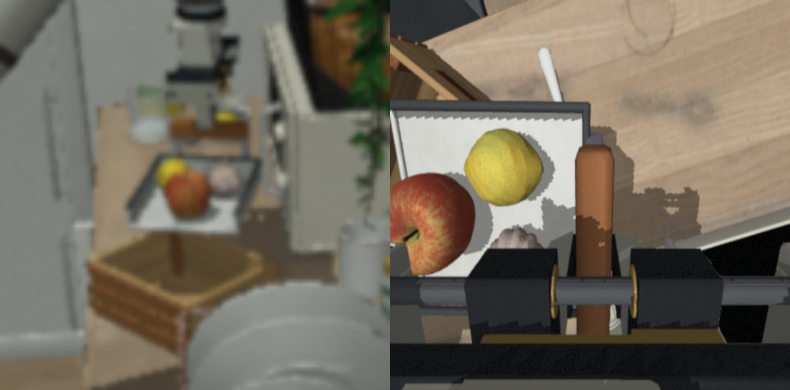

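Left: the tray is level just above the box, with the pieces sitting towards its middle. Right: the handle is held well. I'll tip slowly about the lip.

```bash
python3 plan.py .373 .362 .125 255 54 8 lip
```

```text
now [0.371  0.3581 0.13  ] yaw 255.0 tilt 0.0 roll -0.1 q [-0.32  0.8  -1.07  1.44  0.71  1.31 -0.12]
[[[-0.0,-0.0,-0.0],[0,0,0]],[[-0.2,-0.0,-0.0],[0,0,-1]],[[-0.3,-0.0,-0.0],[0,0,-1]],[[-0.6,-0.0,-0.0],[0,0,-2]],[[-0.9,-0.0,-0.0],[0,-1,-3]],[[-1.3,-0.0,-0.0],[0,-1,-4]],[[-1.8,-0.0,-0.0],[0,-1,-6]],[[-2.3,-0.0,-0.0],[0,-2,-8]]] [0.421 0.544 0.187]
[[[-0.6,-0.0,-0.0],[0,0,-2]],[[-1.2,-0.0,-0.0],[0,-1,-4]],[[-1.9,-0.0,-0.0],[0,-2,-6]],[[-2.7,-0.0,-0.0],[0,-2,-9]],[[-3.5,-0.0,-0.0],[0,-3,-11]],[[-4.3,-0.0,-0.0],[0,-4,-14]],[[-5.2,-0.0,-0.0],[0,-5,-17]],[[-6.1,-0.0,-0.0],[0,-6,-20]]] [0.42  0.538 0.206]
[[[-1.0,-0.0,-0.0],[0,-1,-3]],[[-2.0,-0.0,-0.0],[0,-2,-6]],[[-3.0,-0.0,-0.0],[0,-3,-10]],[[-4.1,-0.0,-0.0],[0,-4,-13]],[[-5.2,-0.0,-0.0],[0,-5,-17]],[[-6.3,-0.0,-0.0],[0,-6,-21]],[[-7.5,-0.0,-0.0],[0,-8,-24]],[[-8.6,-0.0,-0.0],[0,-9,-28]]] [0.416 0.525 0.233]
[[[-1.2,-0.0,-0.0],[0,-1,-4]],[[-2.4,-0.0,-0.0],[0,-2,-8]],[[-3.6,-0.0,-0.0],[0,-3,-12]],[[-4.9,-0.0,-0.0],[0,-5,-16]],[[-6.1,-0.0,-0.0],[0,-6,-20]],[[-7.4,-0.0,-0.0],[0,-8,-24]],[[-8.6,-0.0,-0.0],[0,-9,-28]],[[-9.9,-0.0,-0.0],[0,-1
[... 362 characters left out ...]
0.0],[0,-3,-11]],[[-4.6,-0.0,-0.0],[0,-4,-15]],[[-5.6,-0.0,-0.0],[0,-6,-18]],[[-6.7,-0.0,-0.0],[0,-7,-22]],[[-7.7,-0.0,-0.0],[0,-8,-25]],[[-8.6,-0.0,-0.0],[0,-10,-28]]] [0.399 0.459 0.299]
[[[-0.9,-0.0,-0.0],[0,-1,-3]],[[-1.8,-0.0,-0.0],[0,-2,-6]],[[-2.7,-0.0,-0.0],[0,-3,-9]],[[-3.5,-0.0,-0.0],[0,-3,-11]],[[-4.2,-0.0,-0.0],[0,-4,-14]],[[-4.9,-0.0,-0.0],[0,-5,-16]],[[-5.5,-0.0,-0.0],[0,-6,-18]],[[-6.1,-0.0,-0.0],[0,-6,-20]]] [0.394 0.441 0.309]
[[[-0.5,-0.0,-0.0],[0,0,-2]],[[-1.0,-0.0,-0.0],[0,-1,-3]],[[-1.4,-0.0,-0.0],[0,-1,-5]],[[-1.7,-0.0,-0.0],[0,-2,-6]],[[-2.0,-0.0,-0.0],[0,-2,-6]],[[-2.2,-0.0,-0.0],[0,-2,-7]],[[-2.3,-0.0,-0.0],[0,-2,-7]],[[-2.3,-0.0,-0.0],[0,-2,-8]]] [0.392 0.434 0.312]
```

```bash
python3 -m crank '[[[0,0,0],[0,0,0],255],[[-0.2,0,0],[0,0,-1],255],[[-0.3,0,0],[0,0,-1],255],[[-0.6,0,0],[0,0,-2],255],[[-0.9,0,0],[0,-1,-3],255],[[-1.3,0,0],[0,-1,-4],255],[[-1.8,0,0],[0,-1,-6],255],[[-2.3,0,0],[0,-2,-8],255]]'
python3 -m crank '[[[-0.6,0,0],[0,0,-2],255],[[-1.2,0,0],[0,-1,-4],255],[[-1.9,0,0],[0,-2,-6],255],[[-2.7,0,0],[0,-2,-9],255],[[-3.5,0,0],[0,-3,-11],255],[[-4.3,0,0],[0,-4,-14],255],[[-5.2,0,0],[0,-5,-17],255],[[-6.1,0,0],[0,-6,-20],255]]'
python3 -m crank '[[[-1,0,0],[0,-1,-3],255],[[-2,0,0],[0,-2,-6],255],[[-3,0,0],[0,-3,-10],255],[[-4,0,0],[0,-4,-13],255],[[-5,0,0],[0,-5,-17],255],[[-6,0,0],[0,-6,-20],255],[[-7,0,0],[0,-7,-23],255],[[-8,0,0],[0,-8,-26],255]]'
for k in 1 2 3; do python3 -m crank '[[[-0.7,0,0],[0,-0.7,-2.3],255],[[-1.4,0,0],[0,-1.4,-4.6],255],[[-2.1,0,0],[0,-2.1,-6.9],255],[[-2.8,0,0],[0,-2.8,-9.2],255],[[-3.5,0,0],[0,-3.6,-11.4],255],[[-4.2,0,0],[0,-4.4,-13.6],255],[[-4.9,0,0],[0,-5.2,-15.8],255],[[-5.5,0,0],[0,-6,-18],255]]'; done
python3 plan.py .372 .36 .12 255 54 3 lip
```

```text
time_s: 19.23
tcp_pos: [0.4212, 0.5444, 0.1873]
ee_rot: [0.002, 0.131, 0.991, 0.021]
wrist_force: [-0.6, 0.3, -5.1]
width: 0.275
time_s: 19.9
tcp_pos: [0.4195, 0.5376, 0.2071]
ee_rot: [0.009, 0.131, 0.989, 0.074]
wrist_force: [0.6, -0.6, -4.3]
width: 0.273
time_s: 20.57
tcp_pos: [0.4165, 0.5262, 0.2316]
ee_rot: [0.018, 0.13, 0.981, 0.142]
wrist_force: [-0.3, -0.1, -4.2]
width: 0.274
time_s: 21.23
tcp_pos: [0.4136, 0.5158, 0.247]
ee_rot: [0.024, 0.129, 0.973, 0.189]
wrist_force: [-0.9, -0.2, -5.1]
width: 0.275
time_s: 21.9
tcp_pos: [0.4105, 0.5038, 0.2614]
ee_rot: [0.03, 0.127, 0.963, 0.235]
wrist_force: [0.4, -1.1, -4.5]
width: 0.275
time_s: 22.57
tcp_pos: [0.4069, 0.4907, 0.2746]
ee_rot: [0.036, 0.126, 0.951, 0.281]
wrist_force: [0.5, 0.3, -5.2]
width: 0.273
now [0.3711 0.3585 0.1274] yaw 254.9 tilt 33.0 roll -0.1 q [ 0.46  0.51 -1.51  1.99  0.51  0.6   0.07]
[[[-0.1,-0.0,-0.0],[0,0,0]],[[-0.4,-0.0,-0.0],[0,0,-1]],[[-0.9,-0.0,-0.0],[0,-1,-3]],[[-1.6,-0.0,-0.0],[0,-2,-5]],[[-2.4,-0.0,-0.0],[0,-2,-7]],[[-3.3,-0.0,-0.0],[0,-4,-10]],[[-4.3,-0.0,-0.0],[0,-5,-13]],[[-5.5,-0.0,-0.0],[0,-6,-16]]] [0.403 0.477 0.285]
[[[-1.2,-0.0,-0.0],[0,-1,-4]],[[-2.5,-0.0,-0.0],[0,-3,-8]],[[-3.8,-0.0,-0.0],[0,-4,-11]],[[-5.1,-0.0,-0.0],[0,-6,-15]],[[-6.4,-0.0,-0.0],[0,-8,-19]],[[-7.7,-0.0,-0.0],[0,-9,-23]],[[-8.9,-0.0,-0.0],[0,-11,-27]],[[-10.1,-0.0,-0.0],[0,-13,-30]]] [0.396 0.449 0.301]
[[[-1.1,-0.0,-0.0],[0,-1,-4]],[[-2.2,-0.0,-0.0],[0,-2,-7]],[[-3.1,-0.0,-0.0],[0,-4,-10]],[[-3.9,-0.0,-0.0],[0,-5,-12]],[[-4.5,-0.0,-0.0],[0,-5,-14]],[[-5.0,-0.0,-0.0],[0,-6,-15]],[[-5.3,-0.0,-0.0],[0,-7,-16]],[[-5.5,-0.0,-0.0],[0,-7,-17]]] [0.391 0.432 0.307]
```

```bash
python3 -m crank '[[[-0.1,0,0],[0,0,0],255],[[-0.4,0,0],[0,0,-1],255],[[-0.9,0,0],[0,-1,-3],255],[[-1.6,0,0],[0,-2,-5],255],[[-2.4,0,0],[0,-2,-7],255],[[-3.3,0,0],[0,-4,-10],255],[[-4.3,0,0],[0,-5,-13],255],[[-5.5,0,0],[0,-6,-16],255]]'
python3 plan.py .372 .36 .12 255 54 3 lip
```

```text
time_s: 23.23
tcp_pos: [0.4035, 0.4782, 0.2855]
ee_rot: [0.043, 0.124, 0.936, 0.327]
wrist_force: [-0.7, 1.0, -3.5]
width: 0.275
now [0.3717 0.3605 0.1256] yaw 254.9 tilt 38.5 roll -0.1 q [ 0.62  0.4  -1.53  2.08  0.19  0.44  0.38]
[[[-0.1,-0.0,-0.0],[0,0,0]],[[-0.3,-0.0,-0.0],[0,0,-1]],[[-0.7,-0.0,-0.0],[0,-1,-2]],[[-1.1,-0.0,-0.0],[0,-1,-4]],[[-1.7,-0.0,-0.0],[0,-2,-5]],[[-2.4,-0.0,-0.0],[0,-3,-8]],[[-3.2,-0.0,-0.0],[0,-4,-10]],[[-4.0,-0.0,-0.0],[0,-5,-12]]] [0.401 0.467 0.292]
[[[-0.9,-0.0,-0.0],[0,-1,-3]],[[-1.8,-0.0,-0.0],[0,-2,-6]],[[-2.8,-0.0,-0.0],[0,-3,-9]],[[-3.7,-0.0,-0.0],[0,-5,-12]],[[-4.7,-0.0,-0.0],[0,-6,-15]],[[-5.6,-0.0,-0.0],[0,-7,-17]],[[-6.6,-0.0,-0.0],[0,-9,-20]],[[-7.4,-0.0,-0.0],[0,-10,-23]]] [0.395 0.445 0.302]
[[[-0.8,-0.0,-0.0],[0,-1,-3]],[[-1.6,-0.0,-0.0],[0,-2,-5]],[[-2.3,-0.0,-0.0],[0,-3,-7]],[[-2.9,-0.0,-0.0],[0,-4,-9]],[[-3.3,-0.0,-0.0],[0,-4,-11]],[[-3.7,-0.0,-0.0],[0,-5,-12]],[[-3.9,-0.0,-0.0],[0,-5,-12]],[[-4.0,-0.0,-0.0],[0,-5,-13]]] [0.391 0.432 0.307]
```

```bash
python3 -m crank '[[[-0.1,0,0],[0,0,0],255],[[-0.3,0,0],[0,0,-1],255],[[-0.7,0,0],[0,-1,-2],255],[[-1.1,0,0],[0,-1,-4],255],[[-1.7,0,0],[0,-2,-5],255],[[-2.4,0,0],[0,-3,-8],255],[[-3.2,0,0],[0,-4,-10],255],[[-4,0,0],[0,-5,-12],255]]'
python3 - <<'E'
from h import *
cv2.imwrite("pics/p3.png",np.hstack([cv2.resize(manip.grab_frame("side")[70:190,190:310],(390,390)),cv2.resize(manip.grab_frame("wrist"),(400,390))]))
E
python3 plan.py .372 .36 .12 255 54 3 lip
```

```text
time_s: 23.9
tcp_pos: [0.4006, 0.4677, 0.292]
ee_rot: [0.047, 0.122, 0.924, 0.36]
wrist_force: [-0.9, 0.3, -3.1]
width: 0.273
now [0.3716 0.3596 0.1235] yaw 254.9 tilt 42.4 roll -0.1 q [ 0.74  0.31 -1.53  2.14 -0.26  0.37  0.83]
[[[-0.1,-0.0,-0.0],[0,0,0]],[[-0.2,-0.0,-0.0],[0,0,-1]],[[-0.5,-0.0,-0.0],[0,-1,-2]],[[-0.9,-0.0,-0.0],[0,-1,-3]],[[-1.3,-0.0,-0.0],[0,-1,-4]],[[-1.8,-0.0,-0.0],[0,-2,-6]],[[-2.4,-0.0,-0.0],[0,-3,-7]],[[-3.0,-0.0,-0.0],[0,-3,-9]]] [0.398 0.458 0.296]
[[[-0.7,0.0,-0.0],[0,-1,-2]],[[-1.4,0.0,-0.0],[0,-1,-4]],[[-2.1,0.0,-0.0],[0,-2,-7]],[[-2.8,0.0,-0.0],[0,-3,-9]],[[-3.5,0.0,-0.0],[0,-4,-11]],[[-4.2,0.0,-0.0],[0,-5,-13]],[[-4.9,0.0,-0.0],[0,-6,-15]],[[-5.6,0.0,-0.0],[0,-7,-17]]] [0.394 0.442 0.303]
[[[-0.6,0.0,-0.0],[0,-1,-2]],[[-1.2,0.0,-0.0],[0,-1,-4]],[[-1.7,0.0,-0.0],[0,-2,-5]],[[-2.1,0.0,-0.0],[0,-2,-7]],[[-2.5,0.0,-0.0],[0,-3,-8]],[[-2.8,0.0,-0.0],[0,-3,-9]],[[-2.9,0.0,-0.0],[0,-3,-9]],[[-3.0,0.0,-0.0],[0,-3,-10]]] [0.391 0.432 0.307]
```

View pics/p3.png

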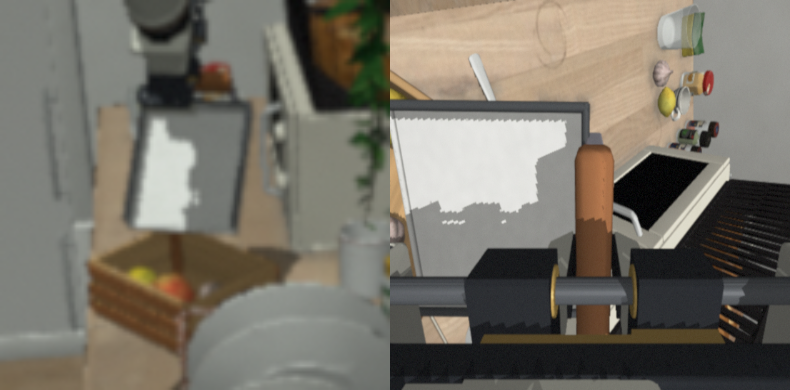

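Every piece has left the tray: the left view shows lemon (140,275), apple (175,287) and garlic (205,290) in the box, and the wrist view shows the tray empty. I'll look for a free spot left of the fork to set the tray down.

```bash
python3 - <<'E'
from h import *
for n,p,z in(("fork",(122,222),0),("fork2",(123,275),0),("edge",(60,290),0),("oven edge",(134,170),.39),("ovenfront",(110,200),.0)):print(n,ray("top",p,z).round(3))
print([(round(d["p"],2),np.round(d["uv"])) for q in("apple","lemon","garlic") for d in manip.silhouettes("side",q)[:2]])
E
python3 plan.py .37 .57 .34 262 0 5
```

```text
fork [0.46 0.53 0.  ]
fork2 [0.275 0.51  0.   ]
edge [0.218 0.723 0.   ]
oven edge [0.547 0.354 0.39 ]
ovenfront [ 0.537  0.58  -0.   ]
[(0.59, array([289., 323.])), (0.35, array([242., 153.]))]
now [0.3975 0.4549 0.3056] yaw 254.9 tilt 42.4 roll -0.1 q [ 0.74  0.31 -1.53  2.14 -0.26  0.37  0.83]
[[[0.1,0.0,-0.0],[0,0,0]],[[0.3,0.0,-0.0],[0,1,0]],[[0.7,0.1,-0.1],[1,1,1]],[[1.2,0.1,-0.1],[1,2,1]],[[1.8,0.2,-0.2],[2,4,2]],[[2.6,0.3,-0.3],[3,5,3]],[[3.4,0.4,-0.4],[4,7,4]],[[4.4,0.5,-0.6],[5,9,5]]] [0.399 0.478 0.294]
[[[1.1,0.1,-0.1],[1,2,1]],[[2.2,0.2,-0.3],[2,5,2]],[[3.4,0.3,-0.5],[4,7,3]],[[4.8,0.5,-0.6],[5,10,4]],[[6.1,0.6,-0.8],[7,13,5]],[[7.5,0.7,-1.0],[9,16,7]],[[9.0,0.8,-1.2],[10,19,8]],[[10.5,0.9,-1.5],[12,22,9]]] [0.393 0.504 0.301]
[[[1.5,0.1,-0.2],[2,4,1]],[[3.1,0.2,-0.5],[4,7,1]],[[4.7,0.3,-0.7],[6,11,2]],[[6.3,0.4,-1.0],[8,14,3]],[[7.9,0.5,-1.2],[10,18,3]],[[9.5,0.6,-1.4],[12,21,4]],[[11.0,0.7,-1.7],[14,25,5]],[[12.6,0.7,-2.0],[16,29,5]]] [0.383 0.534 0.31 ]
[[[1.5,0.1,-0.2],[2,4,0]],[[3.0,0.1,-0.5],[4,7,0]],[[4.4,0.2,-0.7],[6,10,-1]],[[5.8,0.2,-0.9],[7,13,-1]],[[7.1,0.2,-1.2],[9,17,-1]],[[8.3,0.2,-1.4],[11,19,-1]],[[9.5,0.3,-1.6],[12,22,-1]],[[10.5,0.3,-1.7],[14,25,-2]]] [0.374 0.559 0.317]
[[[1.0,0.0,-0.2],[1,2,-1]],[[1.8,0.0,-0.3],[2,4,-1]],[[2.6,0.0,-0.4],[3,6,-2]],[[3.2,0.0,-0.5],[4,7,-2]],[[3.7,0.0,-0.6],[5,9,-2]],[[4.1,0.0,-0.7],[5,9,-3]],[[4.3,0.0,-0.7],[6,10,-3]],[[4.4,0.0,-0.7],[6,10,-3]]] [0.37  0.57  0.321]
```

```bash
python3 -m crank '[[[0.1,0,0],[0,0,0],255],[[0.3,0,0],[0,1,0],255],[[0.7,0.1,-0.1],[1,1,1],255],[[1.2,0.1,-0.1],[1,2,1],255],[[1.8,0.2,-0.2],[2,4,2],255],[[2.6,0.3,-0.3],[3,5,3],255],[[3.4,0.4,-0.4],[4,7,4],255],[[4.4,0.5,-0.6],[5,9,5],255]]'
python3 -m crank '[[[1.1,0.1,-0.1],[1,2,1],255],[[2.2,0.2,-0.3],[2,5,2],255],[[3.4,0.3,-0.5],[4,7,3],255],[[4.8,0.5,-0.6],[5,10,4],255],[[6.1,0.6,-0.8],[7,13,5],255],[[7.5,0.7,-1],[9,16,7],255],[[9,0.8,-1.2],[10,19,8],255],[[10.5,0.9,-1.5],[12,22,9],255]]'
python3 -m crank '[[[1.5,0.1,-0.2],[2,4,1],255],[[3.1,0.2,-0.5],[4,7,1],255],[[4.7,0.3,-0.7],[6,11,2],255],[[6.3,0.4,-1],[8,14,3],255],[[7.9,0.5,-1.2],[10,18,3],255],[[9.5,0.6,-1.4],[12,21,4],255],[[11,0.7,-1.7],[14,25,5],255],[[12.6,0.7,-2],[16,29,5],255]]'
python3 -m crank '[[[1.5,0.1,-0.2],[2,4,0],255],[[3,0.1,-0.5],[4,7,0],255],[[4.4,0.2,-0.7],[6,10,-1],255],[[5.8,0.2,-0.9],[7,13,-1],255],[[7.1,0.2,-1.2],[9,17,-1],255],[[8.3,0.2,-1.4],[11,19,-1],255],[[9.5,0.3,-1.6],[12,22,-1],255],[[10.5,0.3,-1.7],[14,25,-2],255]]'
python3 -m crank '[[[1,0,-0.2],[1,2,-1],255],[[1.8,0,-0.3],[2,4,-1],255],[[2.6,0,-0.4],[3,6,-2],255],[[3.2,0,-0.5],[4,7,-2],255],[[3.7,0,-0.6],[5,9,-2],255],[[4.1,0,-0.7],[5,9,-3],255],[[4.3,0,-0.7],[6,10,-3],255],[[4.4,0,-0.7],[6,10,-3],255]]'
python3 plan.py .35 .775 .25 270 0 3
```

```text
time_s: 24.82
tcp_pos: [0.3983, 0.478, 0.2936]
ee_rot: [0.04, 0.118, 0.938, 0.323]
wrist_force: [-0.1, 0.2, -2.6]
width: 0.274
time_s: 25.48
tcp_pos: [0.3925, 0.5033, 0.3004]
ee_rot: [0.026, 0.106, 0.966, 0.236]
wrist_force: [-0.0, 1.0, -2.2]
width: 0.276
time_s: 26.15
tcp_pos: [0.3829, 0.5343, 0.3092]
ee_rot: [0.012, 0.09, 0.988, 0.129]
wrist_force: [0.2, 0.3, -2.8]
width: 0.274
time_s: 26.82
tcp_pos: [0.3734, 0.5604, 0.3173]
ee_rot: [0.003, 0.076, 0.996, 0.038]
wrist_force: [-0.3, 0.4, -2.5]
width: 0.271
time_s: 27.48
tcp_pos: [0.3687, 0.5702, 0.321]
ee_rot: [0.0, 0.07, 0.998, 0.0]
wrist_force: [-0.3, 0.4, -2.6]
width: 0.275
now [0.3687 0.5702 0.34  ] yaw 262.0 tilt 0.0 roll 0.0 q [-0.5   0.58 -0.87  1.3   0.43  1.45  0.1 ]
[[[0.0,0.0,-0.0],[0,1,0]],[[0.0,0.0,-0.2],[0,4,2]],[[0.0,0.0,-0.3],[1,9,4]],[[0.0,0.0,-0.6],[2,15,7]],[[0.0,0.0,-0.9],[3,22,10]],[[0.0,0.0,-1.2],[4,31,14]],[[0.0,0.0,-1.6],[5,41,19]],[[0.0,0.0,-2.1],[7,52,23]]] [0.369 0.622 0.298]
[[[0.0,0.0,-0.5],[2,11,5]],[[0.0,0.0,-0.9],[3,24,11]],[[0.0,0.0,-1.4],[6,36,16]],[[0.0,0.0,-1.9],[8,49,22]],[[0.0,0.0,-2.4],[11,61,27]],[[0.0,0.0,-2.9],[13,74,33]],[[0.0,0.0,-3.4],[16,86,38]],[[0.0,0.0,-3.8],[19,97,43]]] [0.36  0.721 0.254]
[[[0.0,0.0,-0.4],[2,11,5]],[[0.0,0.0,-0.8],[4,21,9]],[[0.0,0.0,-1.2],[6,30,13]],[[0.0,0.0,-1.5],[8,38,17]],[[0.0,0.0,-1.7],[10,45,19]],[[0.0,0.0,-1.9],[11,49,22]],[[0.0,0.0,-2.0],[12,52,23]],[[0.0,0.0,-2.1],[12,54,23]]] [0.35  0.775 0.231]
```

```bash
python3 -m crank '[[[0,0,0],[0,1,0],255],[[0,0,-0.2],[0,4,2],255],[[0,0,-0.3],[1,9,4],255],[[0,0,-0.6],[2,15,7],255],[[0,0,-0.9],[3,22,10],255],[[0,0,-1.2],[4,31,14],255],[[0,0,-1.6],[5,41,19],255],[[0,0,-2.1],[7,52,23],255]]'
python3 -m crank '[[[0,0,-0.5],[2,11,5],255],[[0,0,-0.9],[3,24,11],255],[[0,0,-1.4],[6,36,16],255],[[0,0,-1.9],[8,49,22],255],[[0,0,-2.4],[11,61,27],255],[[0,0,-2.9],[13,74,33],255],[[0,0,-3.4],[16,86,38],255],[[0,0,-3.8],[19,97,43],255]]'
python3 -m crank '[[[0,0,-0.4],[2,11,5],255],[[0,0,-0.8],[4,21,9],255],[[0,0,-1.2],[6,30,13],255],[[0,0,-1.5],[8,38,17],255],[[0,0,-1.7],[10,45,19],255],[[0,0,-1.9],[11,49,22],255],[[0,0,-2],[12,52,23],255],[[0,0,-2.1],[12,54,23],255]]'
python3 - <<'E'
from h import *
cv2.imwrite("pics/p4.png",np.hstack([cv2.resize(manip.grab_frame("top")[110:320,0:280],(400,300)),cv2.resize(manip.grab_frame("wrist"),(400,300))]))
E
python3 plan.py .35 .775 .076 270 0 3|head -1
```

```text
time_s: 28.15
tcp_pos: [0.3694, 0.6233, 0.2971]
ee_rot: [0.0, 0.051, 0.999, -0.0]
wrist_force: [-0.3, 0.6, -2.3]
width: 0.28
time_s: 28.82
tcp_pos: [0.3594, 0.7224, 0.2535]
ee_rot: [0.0, 0.017, 1.0, -0.0]
wrist_force: [0.1, 0.6, -2.3]
width: 0.272
time_s: 29.48
tcp_pos: [0.3497, 0.7756, 0.2315]
ee_rot: [0.0, -0.0, 1.0, -0.0]
wrist_force: [-0.2, -0.5, -2.0]
width: 0.276
now [0.3503 0.7755 0.2512] yaw 270.0 tilt 0.0 roll 0.1 q [-0.89  0.95 -0.78  0.81  0.61  1.55  0.15]
```

View pics/p4.png

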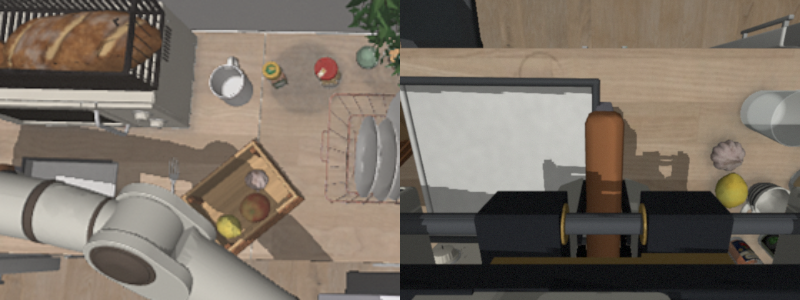

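In the top view garlic, apple and lemon lie side by side in the box. In the wrist view the spot under the tray is clear, and the spare bulb and lemon stand well off to the side. I'll lower the tray.

```bash
python3 -m crank '[[[0,0,0],[0,0,4],255],[[0,0,0],[0,0,14],255],[[0,0,0],[0,0,30],255],[[0,0,0],[0,0,48],255],[[0,0,0],[0,0,66],255],[[0,0,0],[0,0,82],255],[[0,0,0],[0,0,94],255],[[0,0,0],[0,0,100],255]]'
python3 -m crank '[[[0,0,0],[0,0,12],255],[[0,0,0],[0,0,26],255],[[0,0,0],[0,0,40],255],[[0,0,0],[0,0,52],255],[[0,0,0],[0,0,61],255],[[0,0,0],[0,0,67],255],[[0,0,0],[0,0,71],255],[[0,0,0],[0,0,73],255]]'
python3 -m crank '[[[0,0,0],[0,0,1],255],[[0,0,0],[0,0,1],255],[[0,0,0],[0,0,2],255],[[0,0,0],[0,0,2],255],[[0,0,0],[0,0,3],255],[[0,0,0],[0,0,3],255],[[0,0,0],[0,0,3],255],[[0,0,0],[0,0,3],255]]'
python3 plan.py .35 .775 .076 270 0 3|head -1
```

```text
time_s: 30.25
tcp_pos: [0.3505, 0.7739, 0.1289]
ee_rot: [0.0, -0.0, 1.0, -0.002]
wrist_force: [0.0, 0.1, -3.0]
width: 0.272
time_s: 30.92
tcp_pos: [0.3503, 0.7752, 0.0583]
ee_rot: [0.0, -0.0, 1.0, -0.0]
wrist_force: [0.8, 0.6, -2.4]
width: 0.278
time_s: 31.58
tcp_pos: [0.3505, 0.7754, 0.0562]
ee_rot: [0.0, -0.0, 1.0, 0.0]
wrist_force: [0.2, -0.0, -3.0]
width: 0.274
now [0.3504 0.7754 0.0752] yaw 270.0 tilt 0.0 roll 0.1 q [-0.86  1.08 -0.74  0.99  0.67  1.28  0.09]
```

Not yet in contact. I'll take small steps down until it touches.

```bash
for k in 1 2; do python3 -m crank '[[[0,0,0],[0,0,0.5],255],[[0,0,0],[0,0,0.5],255],[[0,0,0],[0,0,1],255],[[0,0,0],[0,0,1],255],[[0,0,0],[0,0,1],255],[[0,0,0],[0,0,1],255],[[0,0,0],[0,0,1],255],[[0,0,0],[0,0,1],255]]'; done
```

```text
time_s: 32.25
tcp_pos: [0.3504, 0.7754, 0.0551]
ee_rot: [0.0, -0.0, 1.0, 0.0]
wrist_force: [-0.2, -0.0, -1.9]
width: 0.276
time_s: 32.92
tcp_pos: [0.3504, 0.7756, 0.0547]
ee_rot: [0.001, -0.0, 1.0, 0.0]
wrist_force: [-0.7, -1.4, 4.1]
width: 0.275
```

```bash
python3 -m crank '[[[0,0,0],[0,0,0],180],[[0,0,0],[0,0,0],160],[[0,0,0],[0,0,0],140],[[0,0,0],[0,0,0],110],[[0,0,0],[0,0,0],80],[[0,0,0],[0,0,0],50],[[0,0,0],[0,0,0],20],[[0,0,0],[0,0,0],0]]'
python3 -m crank '[[[0,0,0],[0,0,0],0],[[0,0,0],[0,0,-3],0],[[0,0,0],[0,0,-10],0],[[0,0,0],[0,0,-25],0],[[0,0,0],[0,0,-45],0],[[0,0,0],[0,0,-65],0],[[0,0,0],[0,0,-85],0],[[0,0,0],[0,0,-100],0]]'
python3 -m crank '[[[0,0,0],[0,0,-20],0],[[0,0,0],[0,0,-45],0],[[0,0,0],[0,0,-70],0],[[0,0,0],[0,0,-95],0],[[0,0,0],[0,0,-120],0],[[0,0,0],[0,0,-140],0],[[0,0,0],[0,0,-150],0],[[0,0,0],[0,0,-150],0]]'
python3 - <<'E'
from h import *
cv2.imwrite("pics/p5.png",np.hstack([cv2.resize(manip.grab_frame("top")[110:320,0:280],(400,300)),cv2.resize(manip.grab_frame("side")[70:190,170:330],(400,300))]))
b=manip.silhouettes("top","crate")[:1];print([np.round(d["uv"]) for d in b])
for n,z in(("apple",.04),("lemon",.034),("garlic",.035)):
    for d in manip.silhouettes("top",n)[:2]:
        p=ray("top",d["uv"],z)-[.367,.338,0];print(n,round(d["p"],2),np.round(d["uv"]),"crate frame",round(p[0]*.758+p[1]*.652,3),round(-p[0]*.652+p[1]*.758,3))
E
```

```text
time_s: 33.58
tcp_pos: [0.3504, 0.7754, 0.054]
ee_rot: [0.0, -0.0, 1.0, 0.0]
wrist_force: [0.3, 0.0, 0.8]
width: 0.755
time_s: 34.25
tcp_pos: [0.3505, 0.7764, 0.1584]
ee_rot: [0.001, 0.0, 1.0, 0.002]
wrist_force: [0.2, -0.4, 0.4]
width: 1.002
time_s: 34.92
tcp_pos: [0.3501, 0.7765, 0.3087]
ee_rot: [0.001, 0.0, 1.0, 0.003]
wrist_force: [-0.2, 1.0, 0.8]
width: 0.999
[array([169., 248.])]
apple 0.6 [179. 232.] crate frame 0.03 -0.053
apple 0.55 [180. 254.] crate frame -0.033 -0.012
lemon 0.67 [160. 267.] crate frame -0.024 0.067
garlic 0.67 [450. 230.] crate frame -0.549 -0.772
garlic 0.56 [177. 235.] crate frame 0.025 -0.042
```

View pics/p5.png

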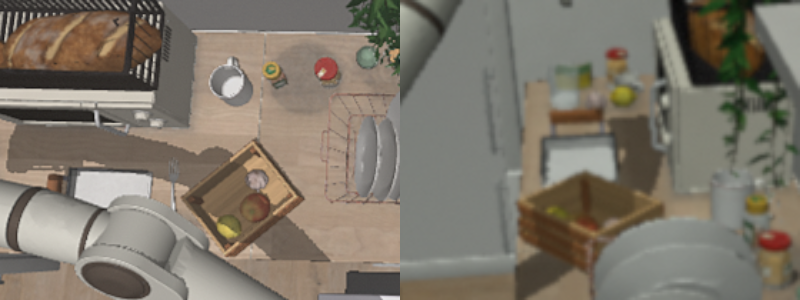

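```bash
python3 -m crank '[[[0,0,0],[0,0,0],0],[[0,0,0],[0,0,0],0],[[0,0,0],[0,0,0],0],[[0,0,0],[0,0,0],0],[[0,0,0],[0,0,0],0],[[0,0,0],[0,0,0],0],[[0,0,0],[0,0,0],0],[[0,0,0],[0,0,0],0]]' && python3 -c "
from station import manip;print(manip.close_job())"
```

```text
time_s: 35.88
tcp_pos: [0.3502, 0.7753, 0.3042]
ee_rot: [0.0, -0.0, 1.0, 0.0]
wrist_force: [-0.1, -0.8, 0.5]
width: 1.003
the job is handed in; nothing more can be done
None
```

I carried the tray over the rack by its handle and tipped it low over the box, to about 42 degrees. All three pieces went in. I then set the empty tray down left of the fork, let go, raised the open gripper clear and handed the job in at about 36 s. No verdict was reported.

**Last checks:**
- **Pieces:** the last pictures show apple, lemon and garlic side by side on the box floor. The estimated middles in the box frame (x, y) are apple (-33, -12) mm, lemon (-24, 67) mm and garlic (25, -42) mm. I judged their heights from the pictures rather than measuring them.
- **Box and bystanders:** the box is where it started to within a pixel or so at its visible corner. Fork, mug and the jars in the crops look unmoved. The tin was not in those crops and I did not check it.
- **Tray:** it appears flat and free. I lowered it until the wrist force showed contact before opening the fingers.
- **Disagreements:** the network's best "garlic" was the turquoise decoy, and its best "apple" in the top view was really the garlic bulb. In both cases I used the second report, which fits the picture.

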